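# Set the pantry timer on its stand

### The job

Lift the white pantry timer up out of its grey caddy and stand it on its foot end, free and let go, on the bare butcher block; then take it again by its narrow sides and lay it on its back, keys up and foot end against the lip, in the sloped charging stand. There press its keys gently but well in, one at a time: blue, then yellow, then blue again, letting each spring back; never press the red key. Never shove the timer into the stand with more than 40 N, and do not disturb the ramekin, the shaker or the scoop.

Things in the scene. Friction and masses are not known exactly. Their poses are not given: they have to be found in the camera images.
- timer: white block-shaped kitchen timer, loose, 0.2 kg: 130 mm long (z), 58 wide (y), 26 thick (x). Origin: centre of its 26 x 58 foot end; z runs from foot to head end, -x out of the front (green display at the head, three keys in line below), +x out of the plain back. At the start it stands upright in the caddy, front roughly to the robot
- timer_foot (a point): on the timer: middle of the edge between back and foot end (timer x = +13 mm, y = 0, z = 0)
- caddy: fixed grey caddy, origin under its centre, z up. The timer stands on its 6 mm thick floor (60 x 84 mm), head 136 mm above the table. Cheeks 118 mm high, 44 mm deep in x, 4 mm thick, stand along the timer's narrow sides (inner faces y = +-32 mm); four corner strips 32 mm high at x = +-18, abs(y) 20 to 32 mm, hold its foot; front and back else open
- stand: fixed charging stand, origin on the table under its centre, z up; base 150 x 80 x 10 mm. A ramp 40 mm wide (narrower than the timer), 150 long rises at 25 degrees to +x. At its low end a black lip 74 wide stands 12 mm above the ramp, with side ears (inner faces y = +-33) along the first 25 mm. Timer home: back on the ramp, foot against the lip, head uphill
- stand_foot (a point): on the stand: middle of the inner corner between ramp surface and lip, 65 mm to -x of the stand's origin and 32 mm above the table; timer_foot lies here when the timer is home
- yellow_top (a point): centre of the outer face of the yellow round key (19 mm across, standing 8 mm proud of the white front face, centre 20 mm above the foot end of the timer on its centre line); moves with the key; its frame is parallel to the timer's
- key_yellow (a joint): how far the yellow key is pressed, m: 0 up, 0.005 fully in; springs back by itself; needs about 3.2 N for 3 mm and 5 N for full travel, pushed along the timer's +x
- red_top (a point): centre of the outer face of the red round key (19 mm across, standing 8 mm proud of the white front face, centre 48 mm above the foot end of the timer on its centre line); moves with the key; its frame is parallel to the timer's
- key_red (a joint): how far the red key is pressed, m: 0 up, 0.005 fully in; springs back by itself; needs about 3.2 N for 3 mm and 5 N for full travel, pushed along the timer's +x
- blue_top (a point): centre of the outer face of the blue round key (19 mm across, standing 8 mm proud of the white front face, centre 76 mm above the foot end of the timer on its centre line); moves with the key; its frame is parallel to the timer's
- key_blue (a joint): how far the blue key is pressed, m: 0 up, 0.005 fully in; springs back by itself; needs about 3.2 N for 3 mm and 5 N for full travel, pushed along the timer's +x
- ramekin: loose white ceramic ramekin, 84 mm across, 45 mm high, origin under its centre; bystander
- shaker: loose glass salt shaker with steel cap, 44 mm across, 90 mm high, origin under its centre; bystander
- scoop: loose green plastic scoop: box-shaped bowl 75 x 55 x 35 mm, origin under the bowl's centre, handle reaching 127 mm to its -x; bystander
Things that resemble listed ones, but are neither listed nor needed, are in the scene too. Leave any purple look-alike of the timer alone.

How it is judged:
By the outcome, as a careful person would: the job done as asked, in the order asked, and still so for the second after the job is handed in, with the robot touching nothing.
It also fails if it takes over 72 s, if anything falls off the work surface, if the arm or the gripper's body presses on something with over 40 N, if the wrist force passes 120 N, or if a joint passes its speed limit or range.

### The arm

A 6-joint arm with a two-finger parallel gripper is mounted at the origin on the work surface. World frame = base frame: x ahead of the robot, y to its left, z up, the work surface at z = 0. Lengths are in m, angles in rad, forces in N, time in s.
With the tool pointing down it reaches from about 0.375 to 0.75 m from the base axis. Payload 9 kg.
Tool frame: the origin (TCP) lies midway between the tips of the shut fingers; the grasp point (between the pads) lies 19 mm behind it; y points along the fingers, z is the direction in which the jaws open and shut, and the axes are right-handed (so a half turn about y gives the same grasp; the last joint's range is limited). The gripper opens to 85 mm and grips with 20 to 120 N. Pads are 22 mm wide; open, the fingers measure 114 mm over their backs; the gripper's body (76 mm by 85 mm) begins 54 mm behind the grasp point. The pads swing forward as they close: fully open they stand 13 mm farther back than shut.
Start: joints at [1.044, 0.104, 0.097, 1.564, 0, 1.353], TCP at [0.182, 0.572, 0.205] pointing down, gripper open.
Joint ranges: [-2.99, 2.99], [-0.84, 1.86], [-1.1, 1.16], [-1.84, 2.11], [-1.51, 1.56], [-3.14, 3.14]. Speed limits (rad/s): [2.22, 2.22, 2.57, 3.14, 3.14, 3.14].

### API

Orientations are given as a rotation vector (axis times angle).
In Python, from plant import bot gives the robot as it stands.
- The arm moves only by the tool send_rows, never from a script. Its argument "series" is a list of rows, each an object with "delta_pos": the shift along the world's x, y, z in mm, a list of three; "dr": the turn, a rotation vector about the world's x, y, z in rad, a list of three. In form: [{"delta_pos": [x, y, z], "dr": [rx, ry, rz]}, ...]. A call has 1 to 12 rows; each row shifts and turns the commanded pose from where the row before left it; what a row does not reach is not made up. A row lasts 1/12 s, in which the tool goes at most 41.7 mm and 7.16 degrees, less where a joint would pass 70% of its speed; a pose out of reach is approached as far as the arm can. A call with a gripper value outside its range is refused whole. "claw" is the closure in counts, from 0 (fully open) to 255 (shut), set as the call begins (left out, the last holds). The fingers move at their own pace and stop on an object; "newtons" is the grip in N (left out, the last holds). Time passes only in rows, so rows that do not move let the fingers close. It gives the time, the measured TCP pose, the force and the opening at its end, in the units of the state.
- bot.sense(): the state, without advancing time (a new reading comes with each control period).
- bot.snapshot(name): name is "scene" or "side" or "wrist"; returns a dict with "image" (420x560x3 uint8, blue, green, red), "fx", "fy", "cx", "cy" (pixels), "D" ([k1, k2, p1, p2, k3] as OpenCV has them; the pictures are not rectified), "R" (3x3) and "t" (3): a world point X has camera coordinates R X + t. Camera axes: x right, y down, z forward; pixel columns grow to the right and rows downward; lengths in m; the calibration is good to about 2 mm. A picture is of the moment at which its call begins. There is no depth.
- bot.finish_job(): hands the job in, once; it reports no verdict.
Trained networks look in a picture, given as the dict that the camera call returned (one of the last four; its "shot" number tells which), for a name from the list of things; names that differ only in an ending like _2 or _b are one class to them, and where a whole thing is asked for, a point or a joint stands for the part that bears it (a point fixed in the world has none). Each returns a list of dicts, best first, with "confidence" (0 to 1); they miss things now and then, are a little off and sometimes report something else, mostly with a low value. They report only what shows in the picture. A call takes as long as a camera call. They do not tell look-alikes from the thing itself.
- bot.search_frame(picture, thing): "location" ([x, y, z] in m, in world coordinates, good to about 4 mm: the middle of the surface that is visible of it).
- bot.pinpoint(picture, thing): "location" ([x, y, z] in m, in world coordinates, good to about 4 mm: a listed point, or the origin of a listed thing).
The state is a dict: "time": time; "qpos": joint angles; "dq": joint speeds; "joint_efforts": joint torques, N m; "tcp_pos": TCP position; "ee_rot": TCP orientation; "contact_force": force on the tool from outside, world axes, zero at the start; "ft_torque": the same for the moment, N m; "finger_gap": finger opening in m.
Only numpy, scipy, OpenCV 4.12 (cv2) and the standard library are available. Lean on these libraries where they do the work, as an engineer would, in place of code of your own. Each camera call takes 0.05 s, during which the arm holds its last target. There are 200 camera calls.

## Working session

There is one attempt and no reset: what is moved stays moved. The work goes in short steps, Python scripts to look and compute and a tool call to move; the robot and the scene stay as the last step left them, time stands still between calls to the robot, and variables do not carry over. Pictures are saved under pics/ and viewed, about 8 in all and at most 12, crops included, and the job is handed in when it is done.

Besides the shell and the picture viewer there is one more tool, called after "Emit:" as name(argument=value, ...) on one line, values as JSON. send_rows: Moves the arm, as the interface text tells. Its arguments: {"type":"object","properties":{"series":{"type":"array"},"claw":{"type":"number"},"newtons":{"type":"number"}},"required":["series"]}

```bash
mkdir -p pics; ls
cat > h.py <<'E'
from plant import bot
import numpy as np, cv2
from scipy.spatial.transform import Rotation as R
np.set_printoptions(precision=4,suppress=True)
def proj(p,X):
    X=np.atleast_2d(np.array(X,float)); K=np.array([[p['fx'],0,p['cx']],[0,p['fy'],p['cy']],[0,0,1]])
    return cv2.projectPoints(X,cv2.Rodrigues(np.array(p['R']))[0],np.array(p['t'],float),K,np.array(p['D'],float))[0][:,0]
E
python3 - <<'E'
from h import *
s=bot.sense(); print(s['time'],s['tcp_pos'],s['ee_rot'],s['finger_gap'])
ims=[]
for n in ['scene','side']:
    p=bot.snapshot(n); ims.append(p['image']); print(n,'cam at',-np.array(p['R']).T@p['t'])
    for t in ['timer','timer_foot','caddy','stand','stand_foot','yellow_top','red_top','blue_top','ramekin','shaker','scoop']:
        print(t,[(np.array(d['location']).round(4),round(d['confidence'],2),proj(p,d['location'])[0].round()) for d in bot.pinpoint(p,t)[:3]])
    cv2.imwrite(f'pics/{n}0.png',p['image'])
E
```

```text
pics
0.0 [0.1822 0.5713 0.2038] [-1.5584  0.2428 -0.2421] 0.08539900222406885
scene cam at [1.2783 0.9978 1.0428]
timer [(array([ 0.6013,  0.108 , -0.0003]), 0.89, array([301., 252.])), (array([0.4995, 0.2155, 0.0048]), 0.86, array([351., 259.])), (array([ 0.5555, -0.4306,  0.0023]), 0.25, array([227., 161.]))]
timer_foot [(array([0.5944, 0.0983, 0.0057]), 0.96, array([301., 248.]))]
caddy [(array([ 0.4983,  0.2177, -0.0048]), 0.8, array([351., 262.])), (array([0.5151, 0.2122, 0.0029]), 0.66, array([346., 261.]))]
stand [(array([ 0.5264, -0.2796,  0.0039]), 0.82, array([255., 178.]))]
stand_foot [(array([ 0.4595, -0.2986,  0.0342]), 0.91, array([268., 163.])), (array([ 0.5582, -0.4329,  0.0018]), 0.52, array([226., 161.]))]
yellow_top [(array([0.6132, 0.13  , 0.0197]), 0.62, array([302., 253.]))]
red_top [(array([0.6103, 0.1293, 0.0527]), 0.52, array([303., 244.]))]
blue_top [(array([0.6111, 0.1322, 0.0742]), 0.6, array([304., 239.]))]
ramekin [(array([ 0.5571, -0.4333,  0.0005]), 0.65, array([226., 161.]))]
shaker [(array([ 0.4903,  0.4511, -0.002 ]), 0.78, array([409., 312.]))]
sco
[... 627 characters left out ...]
, array([337., 170.]))]
yellow_top [(array([0.6091, 0.134 , 0.0194]), 0.38, array([274., 266.]))]
red_top [(array([0.6122, 0.1227, 0.0446]), 0.4, array([273., 256.])), (array([0.4867, 0.2188, 0.0829]), 0.24, array([318., 282.]))]
blue_top [(array([0.4851, 0.22  , 0.0887]), 0.61, array([319., 281.])), (array([0.6131, 0.1257, 0.0787]), 0.4, array([272., 249.])), (array([0.5026, 0.2151, 0.0058]), 0.3, array([310., 299.]))]
ramekin [(array([ 0.559 , -0.4253,  0.001 ]), 0.77, array([312., 153.])), (array([0.5129, 0.2152, 0.0048]), 0.5, array([306., 298.]))]
shaker [(array([0.4918, 0.4538, 0.0011]), 0.81, array([304., 394.]))]
scoop [(array([ 0.8012, -0.0061,  0.0025]), 0.56, array([219., 226.]))]
```

Run:
```python
import cv2
a=cv2.imread('pics/scene0.png');b=cv2.imread('pics/side0.png')
a=cv2.resize(a[120:360,170:450],None,fx=1.42,fy=2*.71); b=cv2.resize(b[120:420,180:380],None,fx=2,fy=2)
import numpy as np
h=600
c=np.zeros((h,800,3),np.uint8); c[:a.shape[0],:a.shape[1]]=a; c[:b.shape[0],400:400+b.shape[1]]=b
cv2.imwrite('pics/v1.png',c); print(a.shape)
```

```text
(341, 398, 3)
```

View pics/v1.png

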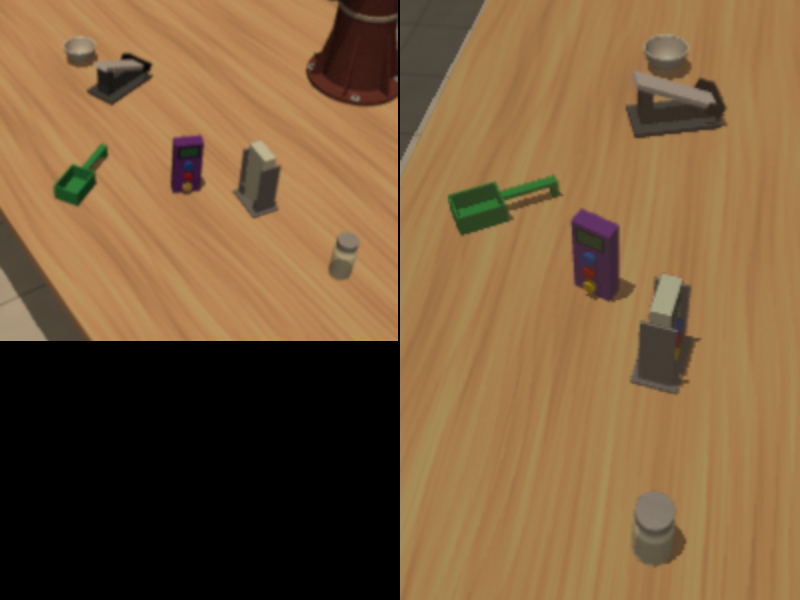

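```bash
cat >> h.py <<'E'
def tool(approach,jaw):
    y=np.array(approach,float); y/=np.linalg.norm(y); z=np.array(jaw,float); z-=y*(z@y); z/=np.linalg.norm(z)
    return np.column_stack([np.cross(y,z),y,z])
def plan(tcp,Rt=None,n=None):
    """remaining move in mm / rotvec; with n: per-row"""
    s=bot.sense(); R0=R.from_rotvec(s['ee_rot']).as_matrix(); d=(np.array(tcp)-s['tcp_pos'])*1000
    if Rt is None: rv=np.zeros(3)
    else: rv=min((R.from_matrix(A@R0.T).as_rotvec() for A in (Rt,Rt@np.diag([-1,1,-1.]))),key=np.linalg.norm)
    k=n or max(1,int(np.ceil(max(np.linalg.norm(d)/30,np.degrees(np.linalg.norm(rv))/6))))
    print('total',d.round(1),rv.round(4),'| rows',k,'each',(d/k).round(2).tolist(),(rv/k).round(4).tolist())
E
python3 - <<'E'
from h import *
s=bot.sense(); print(R.from_rotvec(s['ee_rot']).as_matrix(), s['qpos'])
a=np.radians(10)
plan([.503,.2145,.30],tool([0,0,-1],[np.cos(a),np.sin(a),0]))
p=bot.snapshot('wrist'); print(-np.array(p['R']).T@p['t']); print(p['R'],p['fx'])
E
```

```text
[[ 0.9527  0.0001  0.3039]
 [-0.3039  0.0001  0.9527]
 [ 0.     -1.      0.0002]] [1.0443 0.1041 0.0973 1.5639 0.     1.3531]
total [ 320.6 -357.2   95.3] [-0.0001  0.0001 -1.0874] | rows 17 each [18.86, -21.01, 5.61] [-0.0, 0.0, -0.064]
[0.1171 0.5913 0.374 ]
[[ 0.3037  0.9528  0.0003]
 [ 0.9185 -0.2929  0.2657]
 [ 0.2532 -0.0805 -0.964 ]] 327.5850125533934
```

Emit:
send_rows(series=[{"delta_pos":[19,-21,16],"dr":[0,0,-0.064]},{"delta_pos":[19,-21,16],"dr":[0,0,-0.064]},{"delta_pos":[19,-21,16],"dr":[0,0,-0.064]},{"delta_pos":[19,-21,16],"dr":[0,0,-0.064]},{"delta_pos":[19,-21,16],"dr":[0,0,-0.064]},{"delta_pos":[19,-21,15],"dr":[0,0,-0.064]},{"delta_pos":[19,-21,0],"dr":[0,0,-0.064]},{"delta_pos":[19,-21,0],"dr":[0,0,-0.064]},{"delta_pos":[19,-21,0],"dr":[0,0,-0.064]},{"delta_pos":[19,-21,0],"dr":[0,0,-0.064]},{"delta_pos":[19,-21,0],"dr":[0,0,-0.064]},{"delta_pos":[19,-21,0],"dr":[0,0,-0.064]}])

```text
time: 2.25
tcp_pos: [0.4111, 0.3185, 0.2998]
ee_rot: [-1.402, 0.84, -0.841]
contact_force: [-0.1, 0.5, -1.0]
finger_gap: 0.0855
```

Emit:
send_rows(series=[{"delta_pos":[19,-21,0],"dr":[0,0,-0.064]},{"delta_pos":[19,-21,0],"dr":[0,0,-0.064]},{"delta_pos":[19,-21,0],"dr":[0,0,-0.064]},{"delta_pos":[19,-21,0],"dr":[0,0,-0.064]},{"delta_pos":[17,-21,0],"dr":[0,0,-0.063]},{"delta_pos":[0,0,0],"dr":[0,0,0]},{"delta_pos":[0,0,0],"dr":[0,0,0]}])

```text
time: 2.83
tcp_pos: [0.5039, 0.2137, 0.2993]
ee_rot: [-1.286, 1.081, -1.08]
contact_force: [0.6, -0.4, 0.0]
finger_gap: 0.0853
```

Run:
```python
from h import *
s=bot.sense(); print(s['time'],s['tcp_pos'],R.from_rotvec(s['ee_rot']).as_matrix())
p=bot.snapshot('wrist'); 
for t in ['timer','timer_foot','caddy','yellow_top','red_top','blue_top']:
    print(t,[(np.array(d['location']).round(4),round(d['confidence'],2),proj(p,d['location'])[0].round()) for d in bot.pinpoint(p,t)[:3]])
cv2.imwrite('pics/w1.png',p['image']); import pickle; pickle.dump(p,open('w1.pkl','wb'))
```

```text
2.8333 [0.5039 0.2137 0.2993] [[ 0.1723 -0.0005  0.9851]
 [-0.9851 -0.      0.1723]
 [-0.0001 -1.     -0.0005]]
timer [(array([0.5005, 0.2155, 0.0044]), 0.71, array([277., 166.])), (array([ 0.6056,  0.1071, -0.0005]), 0.67, array([332., 247.]))]
timer_foot [(array([0.5924, 0.0983, 0.0029]), 0.6, array([323., 251.]))]
caddy [(array([ 0.503 ,  0.2191, -0.0005]), 0.57, array([279., 163.]))]
yellow_top [(array([0.6125, 0.1323, 0.0217]), 0.41, array([343., 237.]))]
red_top [(array([0.6123, 0.1285, 0.0461]), 0.66, array([345., 246.])), (array([0.5013, 0.2164, 0.0004]), 0.38, array([277., 165.])), (array([0.4817, 0.2217, 0.0877]), 0.31, array([261., 168.]))]
blue_top [(array([0.4842, 0.2203, 0.0839]), 0.6, array([263., 169.])), (array([0.608 , 0.1307, 0.0787]), 0.43, array([347., 253.])), (array([ 0.5035,  0.2182, -0.0015]), 0.28, array([279., 164.]))]
```

View pics/w1.png

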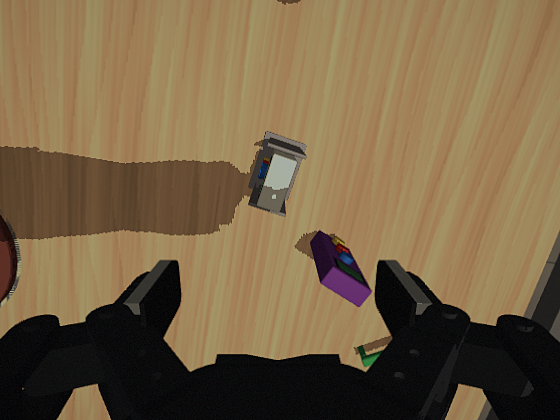

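```bash
cat >> h.py <<'E'
def unproj(p,uv,z):
    K=np.array([[p['fx'],0,p['cx']],[0,p['fy'],p['cy']],[0,0,1]])
    n=cv2.undistortPoints(np.array(uv,float).reshape(-1,1,2),K,np.array(p['D'],float))[:,0]
    Rm=np.array(p['R']); C=-Rm.T@p['t']; d=np.c_[n,np.ones(len(n))]@Rm
    return C+d*((z-C[2])/d[:,2])[:,None]
E
python3 - <<'E'
from h import *; import pickle
p=pickle.load(open('w1.pkl','rb')); im=p['image']
sub=im[120:230,235:320]; print(im[168,280],im[190,272],im[143,285])
m=(im.min(2)>125).astype(np.uint8)*255; m[:120]=0;m[230:]=0;m[:,:235]=0;m[:,320:]=0
n,l,st,c=cv2.connectedComponentsWithStats(m); i=1+st[1:,4].argmax(); print(st[i],c[i])
cs=cv2.findContours((l==i).astype(np.uint8),0,1)[0][0]
W=unproj(p,cs[:,0],.136); r=cv2.minAreaRect((W[:,:2]*1000).astype(np.float32)); print(r, cv2.boxPoints(r))
cv2.imwrite('pics/w1c.png',cv2.resize(im[115:235,225:325],None,fx=5,fy=5,interpolation=cv2.INTER_NEAREST))
E
```

```text
[162 175 166] [ 80  95 102] [32 34 37]
[264 154  33  36 771] [279.7224 172.5214]
((502.56903076171875, 226.2645263671875), (34.76565170288086, 24.51625633239746), 81.20650482177734) [[487.7976 210.96  ]
 [512.0257 207.2121]
 [517.3405 241.5691]
 [493.1124 245.317 ]]
```

View pics/w1c.png

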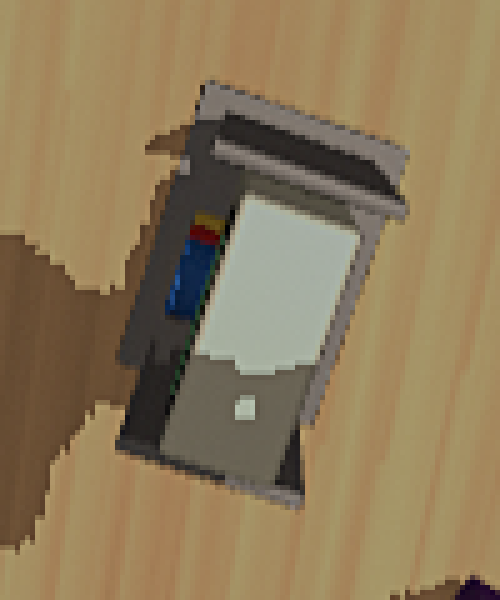

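Run:
```python
from h import *; import pickle
p=pickle.load(open('w1.pkl','rb'))
W=unproj(p,np.array([[243,192],[360,235],[277,485],[162,455]])/5+[225-.1,115-.1],.136)*1000
print(W); c=W.mean(0); print('c',c)
for i in range(4):
    d=W[(i+1)%4]-W[i]; print(np.linalg.norm(d),np.degrees(np.arctan2(d[1],d[0])))
# caddy base corners z~.006
B=unproj(p,np.array([[208,82],[408,152]])/5+[225,115],.006)*1000
print(B,np.degrees(np.arctan2(*(B[1]-B[0])[[1,0]])))
a=np.radians(-6)
```

```text
[[492.7622 245.5515 136.    ]
 [517.5909 241.1262 136.    ]
 [510.2227 186.3271 136.    ]
 [485.2727 188.6045 136.    ]]
c [501.4621 215.4023 136.    ]
25.219992258151343 -10.105935141076499
55.292178842309596 -97.65799978920319
25.0536792140683 174.78454946732222
57.4373315383329 82.50765198331177
[[478.869  260.2212   6.    ]
 [536.8285 251.0801   6.    ]] -8.962626449457575
```

Run:
```python
from h import *
a=np.radians(-8); plan([.5015,.2155,.101],tool([0,0,-1],[np.cos(a),np.sin(a),0]),10)
```

```text
total [  -1.4    0.1 -198.8] [-0.      0.0004 -0.3161] | rows 10 each [-0.14, 0.01, -19.88] [-0.0, 0.0, -0.0316]
```

Emit:
send_rows(series=[{"delta_pos":[-1,0,-16],"dr":[0,0,-0.053]},{"delta_pos":[0,0,-16],"dr":[0,0,-0.053]},{"delta_pos":[0,0,-16],"dr":[0,0,-0.053]},{"delta_pos":[0,0,-16],"dr":[0,0,-0.053]},{"delta_pos":[0,0,-16],"dr":[0,0,-0.053]},{"delta_pos":[0,0,-20],"dr":[0,0,-0.051]},{"delta_pos":[0,0,-20],"dr":[0,0,0]},{"delta_pos":[0,0,-20],"dr":[0,0,0]},{"delta_pos":[0,0,-20],"dr":[0,0,0]},{"delta_pos":[0,0,-20],"dr":[0,0,0]},{"delta_pos":[0,0,-19],"dr":[0,0,0]},{"delta_pos":[0,0,0],"dr":[0,0,0]}])

```text
time: 4.18
tcp_pos: [0.4998, 0.2147, 0.0967]
ee_rot: [-1.144, 1.315, -1.31]
contact_force: [-0.9, 0.2, -1.0]
finger_gap: 0.0854
```

Emit:
send_rows(series=[{"delta_pos":[0,0,0],"dr":[0,0,0]},{"delta_pos":[0,0,0],"dr":[0,0,0]},{"delta_pos":[0,0,0],"dr":[0,0,0]},{"delta_pos":[0,0,0],"dr":[0,0,0]},{"delta_pos":[0,0,0],"dr":[0,0,0]},{"delta_pos":[0,0,0],"dr":[0,0,0]},{"delta_pos":[0,0,0],"dr":[0,0,0]},{"delta_pos":[0,0,0],"dr":[0,0,0]},{"delta_pos":[0,0,0],"dr":[0,0,0]},{"delta_pos":[0,0,0],"dr":[0,0,0]}], claw=255, newtons=30)

```text
time: 5.02
tcp_pos: [0.503, 0.2148, 0.1018]
ee_rot: [-1.138, 1.311, -1.313]
contact_force: [-0.6, -0.7, 6.7]
finger_gap: 0.0253
```

Emit:
send_rows(series=[{"delta_pos":[0,0,4],"dr":[0,0,0]},{"delta_pos":[0,0,8],"dr":[0,0,0]},{"delta_pos":[0,0,12],"dr":[0,0,0]},{"delta_pos":[0,0,15],"dr":[0,0,0]},{"delta_pos":[0,0,15],"dr":[0,0,0]},{"delta_pos":[0,0,15],"dr":[0,0,0]},{"delta_pos":[0,0,15],"dr":[0,0,0]},{"delta_pos":[0,0,15],"dr":[0,0,0]},{"delta_pos":[0,0,15],"dr":[0,0,0]},{"delta_pos":[0,0,15],"dr":[0,0,0]},{"delta_pos":[0,0,15],"dr":[0,0,0]},{"delta_pos":[0,0,6],"dr":[0,0,0]}])

```text
time: 6.02
tcp_pos: [0.503, 0.2148, 0.2538]
ee_rot: [-1.136, 1.31, -1.313]
contact_force: [0.8, -0.1, -2.7]
finger_gap: 0.0247
```

Run:
```python
from h import *
s=bot.sense(); print(s['tcp_pos'],s['finger_gap'],s['contact_force'],s['qpos'])
for n in ['scene','side']:
  p=bot.snapshot(n)
  for t in ['timer','timer_foot','stand','stand_foot','blue_top']:
    print(n,t,[(np.array(d['location']).round(4),round(d['confidence'],2)) for d in bot.pinpoint(p,t)[:2]])
p1=p['image']; cv2.imwrite('pics/s2.png',cv2.resize(p1[130:380,200:420],None,fx=2.2,fy=2.2))
w=bot.snapshot('wrist')
```

```text
[0.503  0.2148 0.2538] 0.024744176975132065 [ 0.8247 -0.0675 -2.67  ] [ 0.1643 -0.0452  0.0349  1.6477 -0.0001  1.8761]
scene timer [(array([0.5019, 0.2137, 0.1565]), 0.8), (array([0.6021, 0.1096, 0.002 ]), 0.67)]
scene timer_foot [(array([0.5146, 0.214 , 0.156 ]), 0.89), (array([0.5972, 0.1003, 0.0047]), 0.88)]
scene stand [(array([ 0.5282, -0.2784,  0.001 ]), 0.82)]
scene stand_foot [(array([ 0.4623, -0.2968,  0.0332]), 0.79), (array([ 0.5558, -0.4336,  0.001 ]), 0.22)]
scene blue_top [(array([0.6134, 0.1295, 0.0758]), 0.58)]
side timer [(array([0.5002, 0.2156, 0.1538]), 0.96), (array([ 0.6043,  0.1095, -0.0025]), 0.55)]
side timer_foot [(array([0.5938, 0.0949, 0.0018]), 0.77), (array([0.5105, 0.2153, 0.1545]), 0.75)]
side stand [(array([0.4789, 0.2201, 0.1743]), 0.16)]
side stand_foot []
side blue_top [(array([0.6149, 0.1274, 0.0773]), 0.58), (array([0.4859, 0.218 , 0.2295]), 0.4)]
```

View pics/s2.png

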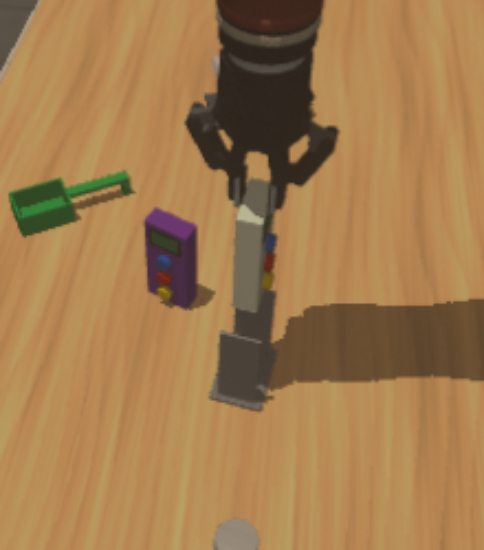

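Emit:
send_rows(series=[{"delta_pos":[0,-12,5],"dr":[0,0,0]},{"delta_pos":[0,-25,5],"dr":[0,0,0]},{"delta_pos":[0,-30,5],"dr":[0,0,0]},{"delta_pos":[0,-30,5],"dr":[0,0,0]},{"delta_pos":[0,-30,0],"dr":[0,0,0]},{"delta_pos":[0,-30,0],"dr":[0,0,0]},{"delta_pos":[5,-30,0],"dr":[0,0,0]},{"delta_pos":[10,-30,0],"dr":[0,0,0]},{"delta_pos":[15,-30,0],"dr":[0,0,0]},{"delta_pos":[20,-25,0],"dr":[0,0,0]},{"delta_pos":[18,-15,0],"dr":[0,0,0]},{"delta_pos":[9,-8,0],"dr":[0,0,0]}])

```text
time: 7.67
tcp_pos: [0.5804, -0.0836, 0.2703]
ee_rot: [-1.138, 1.314, -1.315]
contact_force: [0.1, 0.2, -2.8]
finger_gap: 0.0248
```

Run:
```python
from h import *
s=bot.sense(); print(s['time'],s['tcp_pos'],s['ee_rot'],s['finger_gap'],s['contact_force'],s['qpos'])
p=bot.snapshot('side')
for t in ['stand','stand_foot','scoop','shaker','ramekin','timer']:
    print(t,[(np.array(d['location']).round(4),round(d['confidence'],2)) for d in bot.pinpoint(p,t)[:2]])
print('handle tip',unproj(p,[[257,212]],.03))
s=bot.sense(); print(s['time'],s['tcp_pos'],s['ee_rot'],s['qpos'])
```

```text
7.6667 [ 0.5804 -0.0836  0.2703] [-1.1381  1.3137 -1.3147] 0.02484815378525738 [ 0.1431  0.1617 -2.7598] [-0.3656  0.0885  0.2007  1.6827 -0.0005  1.3487]
stand [(array([ 0.5225, -0.279 , -0.0031]), 0.82), (array([ 0.5592, -0.0781,  0.2225]), 0.49)]
stand_foot [(array([ 0.4632, -0.3013,  0.0305]), 0.7)]
scoop [(array([ 0.7977, -0.0053,  0.0007]), 0.57)]
shaker [(array([ 0.4893,  0.4515, -0.0013]), 0.95), (array([ 0.5256, -0.2776, -0.0035]), 0.2)]
ramekin [(array([ 0.5573, -0.4261, -0.002 ]), 0.57)]
timer [(array([ 0.5807, -0.083 ,  0.1739]), 0.65), (array([ 0.6032,  0.1106, -0.0007]), 0.61)]
handle tip [[ 0.6917 -0.0554  0.03  ]]
8.0167 [ 0.5789 -0.0798  0.2711] [-1.1393  1.3114 -1.3121] [-0.3606  0.0826  0.1961  1.6838  0.      1.3505]
```

Emit:
send_rows(series=[{"delta_pos":[0,0,-10],"dr":[0,0,0]},{"delta_pos":[0,0,-20],"dr":[0,0,0]},{"delta_pos":[0,0,-25],"dr":[0,0,0]},{"delta_pos":[0,0,-25],"dr":[0,0,0]},{"delta_pos":[0,0,-25],"dr":[0,0,0]},{"delta_pos":[0,0,-25],"dr":[0,0,0]},{"delta_pos":[0,0,-20],"dr":[0,0,0]},{"delta_pos":[0,0,-10],"dr":[0,0,0]},{"delta_pos":[0,0,-8],"dr":[0,0,0]},{"delta_pos":[0,0,-3],"dr":[0,0,0]},{"delta_pos":[0,0,0],"dr":[0,0,0]},{"delta_pos":[0,0,0],"dr":[0,0,0]}])

```text
time: 9.02
tcp_pos: [0.58, -0.0805, 0.1008]
ee_rot: [-1.138, 1.311, -1.313]
contact_force: [0.2, 0.3, -1.9]
finger_gap: 0.0253
```

Emit:
send_rows(series=[{"delta_pos":[0,0,-1],"dr":[0,0,0]},{"delta_pos":[0,0,-1],"dr":[0,0,0]},{"delta_pos":[0,0,0],"dr":[0,0,0]}])

```text
time: 9.27
tcp_pos: [0.5797, -0.0805, 0.0981]
ee_rot: [-1.139, 1.312, -1.313]
contact_force: [-0.0, -0.7, -2.5]
finger_gap: 0.025
```

Emit:
send_rows(series=[{"delta_pos":[0,0,-1],"dr":[0,0,0]},{"delta_pos":[0,0,-1],"dr":[0,0,0]},{"delta_pos":[0,0,0],"dr":[0,0,0]}])

```text
time: 9.52
tcp_pos: [0.5795, -0.0804, 0.0959]
ee_rot: [-1.139, 1.312, -1.313]
contact_force: [-0.4, -0.6, -0.6]
finger_gap: 0.0248
```

Emit:
send_rows(series=[{"delta_pos":[0,0,-0.5],"dr":[0,0,0]},{"delta_pos":[0,0,-0.5],"dr":[0,0,0]},{"delta_pos":[0,0,0],"dr":[0,0,0]}])

```text
time: 9.77
tcp_pos: [0.5799, -0.0806, 0.0958]
ee_rot: [-1.138, 1.311, -1.314]
contact_force: [-1.5, 1.2, 6.2]
finger_gap: 0.025
```

Firm contact with the table. Release and rise.

Emit:
send_rows(series=[{"delta_pos":[0,0,0],"dr":[0,0,0]},{"delta_pos":[0,0,0],"dr":[0,0,0]},{"delta_pos":[0,0,0],"dr":[0,0,0]},{"delta_pos":[0,0,0],"dr":[0,0,0]},{"delta_pos":[0,0,0],"dr":[0,0,0]},{"delta_pos":[0,0,8],"dr":[0,0,0]},{"delta_pos":[0,0,15],"dr":[0,0,0]},{"delta_pos":[0,0,20],"dr":[0,0,0]},{"delta_pos":[0,0,25],"dr":[0,0,0]},{"delta_pos":[0,0,25],"dr":[0,0,0]},{"delta_pos":[0,0,25],"dr":[0,0,0]},{"delta_pos":[0,0,20],"dr":[0,0,0]}], claw=0)

```text
time: 10.77
tcp_pos: [0.5796, -0.0804, 0.2354]
ee_rot: [-1.138, 1.311, -1.314]
contact_force: [0.5, 0.2, 0.3]
finger_gap: 0.0851
```

Run:
```python
from h import *
for n in ['scene','side']:
  p=bot.snapshot(n)
  for t in ['timer','timer_foot','stand','stand_foot','blue_top','red_top','yellow_top']:
    print(n,t,[(np.array(d['location']).round(4),round(d['confidence'],2)) for d in bot.pinpoint(p,t)[:3]])
s=bot.sense(); print(s['time'],s['tcp_pos'],s['ee_rot'],s['finger_gap'],s['qpos'])
```

```text
scene timer [(array([0.6002, 0.1103, 0.0011]), 0.77), (array([ 0.5776, -0.0809, -0.0029]), 0.64)]
scene timer_foot [(array([0.595 , 0.1   , 0.0053]), 0.97), (array([ 0.5013,  0.2114, -0.0037]), 0.19)]
scene stand [(array([ 0.5285, -0.2806, -0.0002]), 0.97)]
scene stand_foot [(array([ 0.462 , -0.2949,  0.0324]), 0.94)]
scene blue_top [(array([0.6097, 0.1308, 0.0749]), 0.53), (array([ 0.5572, -0.4311,  0.0003]), 0.5)]
scene red_top [(array([0.6085, 0.1299, 0.0535]), 0.45)]
scene yellow_top [(array([0.6126, 0.1267, 0.0207]), 0.6)]
side timer [(array([ 0.6031,  0.1112, -0.0011]), 0.78), (array([ 0.5782, -0.0809,  0.    ]), 0.69)]
side timer_foot [(array([ 0.5916, -0.0807, -0.0036]), 0.85), (array([ 0.5965,  0.091 , -0.0002]), 0.73)]
side stand [(array([ 0.5213, -0.2769, -0.0028]), 0.74), (array([0.5013, 0.2143, 0.0019]), 0.23)]
side stand_foot [(array([ 0.4645, -0.2969,  0.0294]), 0.97)]
side blue_top [(array([ 0.5627, -0.0738,  0.0754]), 0.51), (array([0.6119, 0.1286, 0.0781]), 0.39)]
side red_top [(array([0.6123, 0.1264, 0.0456]), 0.57), (array([ 0.5613, -0.0751,  0.0453]), 0.46)]
side yellow_top [(array([0.6117, 0.1311, 0.0173]), 0.6), (array([ 0.5603, -0.0747,  0.0194]), 0.36)]
11.5667 [ 0.5793 -0.0804  0.2326] [-1.1392  1.3124 -1.3123] 0.08571385218784684 [-0.3613  0.0659  0.108   1.6128 -0.      1.3506]
```

Run:
```python
from h import *
a=np.radians(-8); e=np.radians(45); f=np.array([np.cos(a),np.sin(a),0]); ap=f*np.cos(e)-np.array([0,0,1])*np.sin(e)
T=tool(ap,[-np.sin(a),np.cos(a),0]); c=np.array([.579,-.0805,.080])
g=c+.019*ap; pre=g-.08*ap; print(g,pre)
s=bot.sense(); R0=R.from_rotvec(s['ee_rot']).as_matrix()
for A in (T,T@np.diag([-1,1,-1.])): print(R.from_matrix(A@R0.T).as_rotvec())
plan(pre,T,18)
```

```text
[ 0.5923 -0.0824  0.0666] [ 0.5363 -0.0745  0.1231]
[-0.6939 -0.5221  1.4835]
[ 0.5219 -0.6937 -1.4809]
total [ -43.     5.9 -109.4] [ 0.5219 -0.6937 -1.4809] | rows 18 each [-2.39, 0.33, -6.08] [0.029, -0.0385, -0.0823]
```

Emit:
send_rows(series=[{"delta_pos":[-4,0.5,5],"dr":[-0.0386,-0.029,0.0824]},{"delta_pos":[-4,0.5,5],"dr":[-0.0386,-0.029,0.0824]},{"delta_pos":[-4,0.5,0],"dr":[-0.0386,-0.029,0.0824]},{"delta_pos":[-4,0.5,0],"dr":[-0.0386,-0.029,0.0824]},{"delta_pos":[-4,0.5,0],"dr":[-0.0386,-0.029,0.0824]},{"delta_pos":[-4,0.5,0],"dr":[-0.0386,-0.029,0.0824]},{"delta_pos":[-4,0.5,0],"dr":[-0.0386,-0.029,0.0824]},{"delta_pos":[-4,0.5,0],"dr":[-0.0386,-0.029,0.0824]},{"delta_pos":[-4,0.5,0],"dr":[-0.0386,-0.029,0.0824]},{"delta_pos":[-4,0.5,0],"dr":[-0.0386,-0.029,0.0824]},{"delta_pos":[-3,0.5,0],"dr":[-0.0386,-0.029,0.0824]},{"delta_pos":[0,0.4,0],"dr":[-0.0386,-0.029,0.0824]}])

```text
time: 12.57
tcp_pos: [0.5401, -0.0738, 0.2426]
ee_rot: [-1.501, 0.089, -0.968]
contact_force: [-22.1, 23.3, 24.4]
finger_gap: 0.0855
```

Emit:
send_rows(series=[{"delta_pos":[0,0,0],"dr":[-0.0386,-0.029,0.0824]},{"delta_pos":[0,0,0],"dr":[-0.0386,-0.029,0.0824]},{"delta_pos":[0,0,0],"dr":[-0.0386,-0.029,0.0824]},{"delta_pos":[0,0,0],"dr":[-0.0386,-0.029,0.0824]},{"delta_pos":[0,0,0],"dr":[-0.0386,-0.029,0.0824]},{"delta_pos":[0,0,0],"dr":[-0.0386,-0.029,0.0824]},{"delta_pos":[0,0,0],"dr":[0,0,0]}])

```text
time: 13.15
tcp_pos: [0.6124, -0.0798, 0.2545]
ee_rot: [-1.566, -0.447, -0.667]
contact_force: [-1.1, 1.1, -0.7]
finger_gap: 0.0855
```

Run:
```python
from h import *
a=np.radians(-8); e=np.radians(45); f=np.array([np.cos(a),np.sin(a),0]); ap=f*np.cos(e)-np.array([0,0,1])*np.sin(e)
T=tool(ap,[-np.sin(a),np.cos(a),0])
s=bot.sense(); print(s['time'],s['tcp_pos'],s['qpos'])
plan([.5363,-.0745,.1231],T)
p=bot.snapshot('wrist')
for t in ['timer','blue_top','red_top','yellow_top']:
    print(t,[(np.array(d['location']).round(4),round(d['confidence'],2)) for d in bot.pinpoint(p,t)[:3]])
cv2.imwrite('pics/w3.png',p['image'])
```

```text
13.15 [ 0.6124 -0.0798  0.2545] [-0.4338 -0.8406 -0.7575  0.9631  0.1686 -0.2272]
total [ -76.1    5.3 -131.4] [ 0.006  -0.0795  0.0133] | rows 6 each [-12.69, 0.89, -21.91] [0.001, -0.0132, 0.0022]
timer []
blue_top []
red_top []
yellow_top []
```

View pics/w3.png

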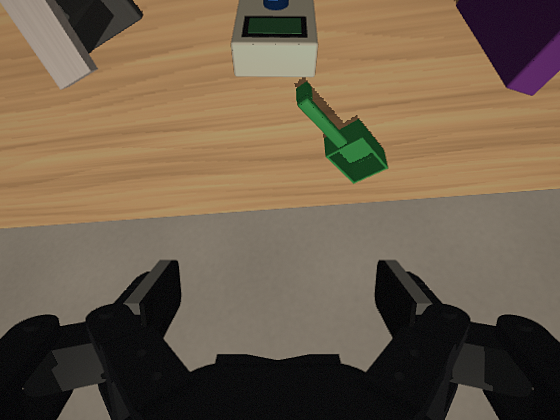

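```bash
cat > kin.py <<'E'
from h import *
from scipy.optimize import least_squares
D=[([1.0443,.1041,.0973,1.5639,0,1.3531],[.1822,.5713,.2038],[-1.5584,.2428,-.2421]),
([.1643,-.0452,.0349,1.6477,0,1.8761],[.503,.2148,.2538],[-1.136,1.31,-1.313]),
([-.3606,.0826,.1961,1.6838,0,1.3505],[.5789,-.0798,.2711],[-1.1393,1.3114,-1.3121]),
([-.3613,.0659,.108,1.6128,0,1.3506],[.5793,-.0804,.2326],[-1.1392,1.3124,-1.3123]),
([-.4338,-.8406,-.7575,.9631,.1686,-.2272],[.6124,-.0798,.2545],[-1.566,-.447,-.667])]
ro=lambda ax,t: R.from_euler(ax,t)
LO=np.array([-2.99,-.84,-1.1,-1.84,-1.51,-3.14]); HI=np.array([2.99,1.86,1.16,2.11,1.56,3.14])
def fk(q,P,sg):
    r0,d,z0,L1,L2,h,w,Lt=P; s5=sg
    Rw=ro('z',q[0])*ro('y',q[1]-q[2]+q[3])*ro('z',s5*q[4])
    p=ro('z',q[0]).apply([r0,d,z0])+(ro('z',q[0])*ro('y',q[1])).apply([0,0,L1])+(ro('z',q[0])*ro('y',q[1]-q[2])).apply([L2,0,h])+(ro('z',q[0])*ro('y',q[1]-q[2]+q[3])).apply([w,0,0])+Rw.apply([Lt,0,0])
    # approach = Rw x; jaw at q6
    return p,(Rw*ro('x',q[5])).as_matrix()
E
cat > fit.py <<'E'
from kin import *
for sg in (1,-1):
    pr=np.array([0,.13,.3,.35,.45,0,.1,.25]); 
    def res(P): return np.concatenate([(fk(q,P,sg)[0]-t)*1000 for q,t,_ in D]+[(P-pr)*2])
    o=least_squares(res,pr); print(sg,o.x,[np.abs((fk(q,o.x,sg)[0]-t)*1000).max().round(1) for q,t,_ in D])
    for q,t,rv in D: 
        Q=fk(q,o.x,sg)[1]; T=R.from_rotvec(rv).as_matrix(); print('appr',Q[:,0],T[:,1],'Rrel',(Q.T@T).round(2).tolist())
E
python3 fit.py
```

```text
1 [-0.0067  0.1296  0.2984  0.3365  0.557   0.0426  0.1376  0.3302] [np.float64(0.2), np.float64(0.1), np.float64(0.2), np.float64(0.3), np.float64(0.0)]
appr [ 0.      0.0001 -1.    ] [-0.0006 -0.0011 -1.    ] Rrel [[0.0, 1.0, 0.0], [-0.0, -0.0, 1.0], [1.0, -0.0, 0.0]]
appr [ 0.0032  0.0005 -1.    ] [ 0.0035  0.0008 -1.    ] Rrel [[0.0, 1.0, -0.0], [0.0, 0.0, 1.0], [1.0, -0.0, -0.0]]
appr [ 0.0005 -0.0002 -1.    ] [ 0.0004 -0.0001 -1.    ] Rrel [[0.0, 1.0, 0.0], [0.0, -0.0, 1.0], [1.0, -0.0, -0.0]]
appr [ 0.0001 -0.     -1.    ] [-0.0001  0.     -1.    ] Rrel [[0.0, 1.0, 0.0], [0.0, -0.0, 1.0], [1.0, -0.0, -0.0]]
appr [ 0.6405 -0.1118 -0.7598] [ 0.6408 -0.1113 -0.7596] Rrel [[-0.0, 1.0, -0.0], [0.0, 0.0, 1.0], [1.0, 0.0, -0.0]]
-1 [-0.0232  0.1297  0.2699  0.3118  0.5754  0.0603  0.7587 -0.3266] [np.float64(0.5), np.float64(1.6), np.float64(2.5), np.float64(0.8), np.float64(5.4)]
appr [ 0.      0.0001 -1.    ] [-0.0006 -0.0011 -1.    ] Rrel [[0.0, 1.0, 0.0], [-0.0, -0.0, 1.0], [1.0, -0.0, 0.0]]
appr [ 0.0032  0.0005 -1.    ] [ 0.0035  0.0008 -1.    ] Rrel [[0.0, 1.0, -0.0], [0.0, 0.0, 1.0], [1.0, -0.0, -0.0]]
appr [ 0.0005 -0.0002 -1.    ] [ 0.0004 -0.0001 -1.    ] Rrel [[0.0, 1.0, 0.0], [0.0, -0.0, 1.0], [1.0, -0.0, -0.0]]
appr [ 0.0001 -0.     -1.    ] [-0.0001  0.     -1.    ] Rrel [[0.0, 1.0, 0.0], [0.0, -0.0, 1.0], [1.0, -0.0, -0.0]]
appr [ 0.4994 -0.4163 -0.7598] [ 0.6408 -0.1113 -0.7596] Rrel [[-0.07, 0.94, -0.32], [-0.01, 0.32, 0.95], [1.0, 0.07, -0.01]]
```

```bash
cat >> kin.py <<'E'
P=np.array([-0.0067,0.1296,0.2984,0.3365,0.557,0.0426,0.1376,0.3302])
C=np.array([[0,1,0],[0,0,1],[1,0,0.]])
def ik(p,T,q0s=([-.3,0,0,1.5,.1,0],[-.3,-.6,-.6,1,.1,0],[-.5,.3,-.3,1.2,-.3,1],[-.5,.3,-.3,1.5,.5,-1.5])):
    best=None
    for q0 in q0s:
        f=lambda q:(lambda x:np.r_[(x[0]-p)*10,((x[1]@C-T)*1).ravel()])(fk(q,P,1))
        o=least_squares(f,np.clip(q0,LO+.02,HI-.02),bounds=(LO+.01,HI-.01))
        if best is None or o.cost<best.cost: best=o
        if best.cost<1e-8: break
    e=fk(best.x,P,1); return best.x,np.linalg.norm(e[0]-p)*1000,np.degrees(R.from_matrix(e[1]@C@T.T).magnitude())
SF=np.array([.4624,-.2977,.032]); 
def home(yaw=17.): 
    Rt=(ro('z',np.radians(yaw))*ro('y',np.radians(65))).as_matrix(); return Rt,SF-Rt@[.013,0,0]
def up(x,y,yaw): return ro('z',np.radians(yaw)).as_matrix(),np.array([x,y,0.])
def grasp(pose,e,h,back=0,sgn=1):
    Rt,o=pose; e=np.radians(e); ap=np.array([np.cos(e),0,-np.sin(e)]); 
    return o+Rt@(np.array([0,0,h])+ap*(.019-back)),tool(Rt@ap,Rt@[0,sgn,0])
E
cat > t.py <<'E'
from kin import *
for h in (.08,.095):
  for e in (40,50,60,70):
    for (n,ps,b) in (('grasp',up(.579,-.0805,-8),0),('pre',up(.579,-.0805,-8),.08),('home',home(),0)):
        q,d,a=ik(*grasp(ps,e,h,b)); print(h,e,n,q.round(2),d.round(1),a.round(1))
E
python3 t.py
```

```text
0.08 40 grasp [-0.5  -0.83 -1.08  0.67  0.26 -0.29] 11.8 10.5
0.08 40 pre [-0.59 -0.83 -0.91  1.04  0.34 -0.43] 16.4 19.9
0.08 40 home [-0.6   0.37  0.12  1.48 -0.2  -0.88] 0.0 0.0
0.08 50 grasp [-0.47 -0.83 -1.06  0.71  0.21 -0.27] 2.8 2.6
0.08 50 pre [-0.5  -0.83 -0.89  1.03  0.21 -0.32] 8.7 10.2
0.08 50 home [-0.54  0.56  0.32  1.63 -0.32 -0.79] 0.0 0.0
0.08 60 grasp [-0.44 -0.64 -0.89  0.81  0.15 -0.27] 0.0 0.0
0.08 60 pre [-0.48 -0.83 -0.88  1.03  0.16 -0.29] 0.3 0.3
0.08 60 home [-0.49  0.78  0.56  1.81 -0.42 -0.69] 0.0 0.0
0.08 70 grasp [-0.41 -0.39 -0.66  0.96  0.09 -0.26] 0.0 0.0
0.08 70 pre [-0.43 -0.51 -0.61  1.13  0.1  -0.27] 0.0 0.0
0.08 70 home [-0.45  1.03  0.85  2.02 -0.5  -0.58] 0.0 0.0
0.095 40 grasp [-0.5  -0.83 -1.05  0.71  0.26 -0.29] 11.7 10.9
0.095 40 pre [-0.59 -0.83 -0.88  1.07  0.33 -0.42] 16.2 19.9
0.095 40 home [-0.58  0.4   0.17  1.51 -0.2  -0.86] 0.0 0.0
0.095 50 grasp [-0.47 -0.83 -1.03  0.75  0.2  -0.27] 3.0 2.9
0.095 50 pre [-0.5  -0.83 -0.86  1.05  0.21 -0.32] 8.6 10.2
0.095 50 home [-0.53  0.6   0.38  1.66 -0.31 -0.77] 0.0 0.0
0.095 60 grasp [-0.44 -0.65 -0.87  0.84  0.15 -0.27] 0.0 0.0
0.095 60 pre [-0.48 -0.83 -0.85  1.05  0.17 -0.29] 0.2 0.2
0.095 60 home [-0.48  0.82  0.63  1.84 -0.41 -0.68] 0.0 0.0
0.095 70 grasp [-0.41 -0.4  -0.64  0.99  0.09 -0.26] 0.0 0.0
0.095 70 pre [-0.43 -0.51 -0.59  1.16  0.1  -0.27] 0.0 0.0
0.095 70 home [-0.44  1.09  0.95  2.06 -0.5  -0.57] 0.0 0.0
```

```bash
cat > t.py <<'E'
from kin import *
U=up(.579,-.0805,-8)
for b in (.06,.03,0):
    q,d,a=ik(*grasp(U,61,.09,b)); print(b,q.round(2),d.round(1),a.round(1))
s=bot.sense();print(s['tcp_pos'],s['qpos'])
plan(*grasp(U,61,.09,.06),8)
print((grasp(U,61,.09,0)[0]-grasp(U,61,.09,.06)[0])*1000)
for e in (0,10,20):
  for h in (.02,.076):
    q,d,a=ik(*grasp(home(),e,h,.1)); print('press',e,h,q.round(2),d.round(1),a.round(1))
E
python3 t.py
```

```text
0.06 [-0.46 -0.76 -0.85  1.    0.15 -0.29] 0.0 0.0
0.03 [-0.45 -0.7  -0.86  0.93  0.15 -0.28] 0.0 0.0
0 [-0.44 -0.62 -0.85  0.85  0.14 -0.27] 0.0 0.0
[ 0.612  -0.079   0.2555] [-0.4312 -0.841  -0.7556  0.9655  0.1658 -0.2207]
total [ -52.7    1.3 -129.6] [0.0447 0.1964 0.0152] | rows 8 each [-6.59, 0.16, -16.21] [0.0056, 0.0245, 0.0019]
[ 28.8055  -4.0483 -52.4772]
press 0 0.02 [-1.13 -0.35 -0.52  1.33  0.43 -1.41] 0.0 0.0
press 0 0.076 [-1.02 -0.3  -0.44  1.31  0.42 -1.29] 0.0 0.0
press 10 0.02 [-0.98 -0.25 -0.4   1.35  0.25 -1.27] 0.0 0.0
press 10 0.076 [-0.89 -0.18 -0.29  1.36  0.24 -1.17] 0.0 0.0
press 20 0.02 [-0.85 -0.11 -0.25  1.4   0.08 -1.14] 0.0 0.0
press 20 0.076 [-0.77 -0.01 -0.11  1.43  0.08 -1.06] 0.0 0.0
```

Everything feasible. Rotate first, then descend to the pre-grasp.

Emit:
send_rows(series=[{"delta_pos":[0,0.2,0],"dr":[0.011,0.049,0.004]},{"delta_pos":[0,0.2,0],"dr":[0.011,0.049,0.004]},{"delta_pos":[0,0.2,0],"dr":[0.011,0.049,0.004]},{"delta_pos":[-2.7,0.2,-9.6],"dr":[0.011,0.049,0.004]},{"delta_pos":[-8,0.2,-18],"dr":[0,0,0]},{"delta_pos":[-8,0.2,-20],"dr":[0,0,0]},{"delta_pos":[-8,0.2,-20],"dr":[0,0,0]},{"delta_pos":[-8,0,-20],"dr":[0,0,0]},{"delta_pos":[-8,0,-20],"dr":[0,0,0]},{"delta_pos":[-6,0,-14],"dr":[0,0,0]},{"delta_pos":[-4,0,-8],"dr":[0,0,0]},{"delta_pos":[0,0,0],"dr":[0,0,0]}])

```text
time: 14.4
tcp_pos: [0.5583, -0.0772, 0.1236]
ee_rot: [-1.567, -0.29, -0.503]
contact_force: [-0.6, -0.5, 0.9]
finger_gap: 0.0856
```

```bash
cat > t.py <<'E'
from kin import *
U=up(.579,-.0805,-8)
s=bot.sense();print(s['time'],s['tcp_pos'],s['qpos'],s['contact_force'])
plan(*grasp(U,61,.09,0),5)
p=bot.snapshot('wrist'); cv2.imwrite('pics/w4.png',p['image'])
E
python3 t.py
```

```text
14.4 [ 0.5583 -0.0772  0.1236] [-0.4637 -0.7664 -0.8555  0.9999  0.1552 -0.2877] [-0.5552 -0.4902  0.8573]
total [ 29.9  -4.6 -50.3] [-0.0001 -0.0019 -0.0018] | rows 5 each [5.97, -0.91, -10.05] [-0.0, -0.0004, -0.0004]
```

View pics/w4.png

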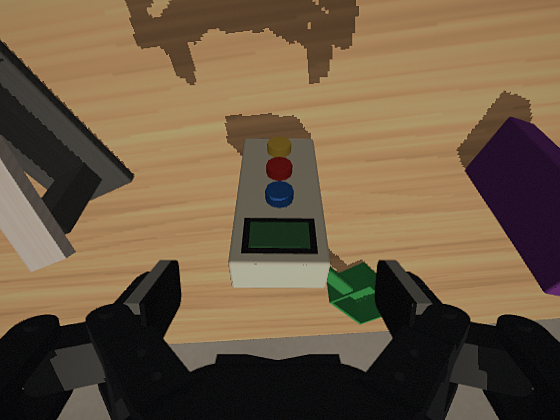

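Emit:
send_rows(series=[{"delta_pos":[4,-0.6,-7],"dr":[0,0,0]},{"delta_pos":[6,-1,-10],"dr":[0,0,0]},{"delta_pos":[7,-1,-12],"dr":[0,0,0]},{"delta_pos":[6,-1,-10],"dr":[0,0,0]},{"delta_pos":[5,-0.6,-8],"dr":[0,0,0]},{"delta_pos":[2,-0.4,-3],"dr":[0,0,0]},{"delta_pos":[0,0,0],"dr":[0,0,0]},{"delta_pos":[0,0,0],"dr":[0,0,0]}])

```text
time: 15.12
tcp_pos: [0.5899, -0.0825, 0.0762]
ee_rot: [-1.567, -0.293, -0.504]
contact_force: [0.2, 0.1, -0.1]
finger_gap: 0.0855
```

Emit:
send_rows(series=[{"delta_pos":[0,0,0],"dr":[0,0,0]},{"delta_pos":[0,0,0],"dr":[0,0,0]},{"delta_pos":[0,0,0],"dr":[0,0,0]},{"delta_pos":[0,0,0],"dr":[0,0,0]},{"delta_pos":[0,0,0],"dr":[0,0,0]},{"delta_pos":[0,0,0],"dr":[0,0,0]},{"delta_pos":[0,0,0],"dr":[0,0,0]},{"delta_pos":[0,0,0],"dr":[0,0,0]}], claw=255, newtons=45)

```text
time: 15.78
tcp_pos: [0.5902, -0.0826, 0.0768]
ee_rot: [-1.567, -0.295, -0.505]
contact_force: [-2.0, 1.0, 6.3]
finger_gap: 0.057
```

```bash
cat > t.py <<'E'
from kin import *
U=up(.579,-.0805,-8)
s=bot.sense();print(s['time'],s['tcp_pos'],s['qpos'],s['contact_force'],s['finger_gap'])
plan(*grasp(U,61,.09,0),5)
p=bot.snapshot('side')
for t in ['timer','blue_top','timer_foot','red_top','yellow_top']:
    print(t,[(np.array(d['location']).round(4),round(d['confidence'],2)) for d in bot.pinpoint(p,t)[:3]])
E
python3 t.py
```

```text
15.7833 [ 0.5902 -0.0826  0.0768] [-0.4413 -0.6194 -0.8533  0.8475  0.1455 -0.2684] [-1.9962  1.0286  6.2553] 0.05696049514306108
total [-2.1  0.8 -3.4] [ 0.0016  0.0025 -0.0027] | rows 5 each [-0.42, 0.16, -0.68] [0.0003, 0.0005, -0.0005]
timer [(array([ 0.6029,  0.1103, -0.0028]), 0.61), (array([ 0.5774, -0.0802, -0.0015]), 0.56)]
blue_top [(array([ 0.4905,  0.4514, -0.0012]), 0.52), (array([ 0.5601, -0.0745,  0.0789]), 0.49), (array([0.6122, 0.1267, 0.0773]), 0.42)]
timer_foot [(array([ 0.593 ,  0.0967, -0.0017]), 0.93), (array([ 0.5907, -0.0801, -0.0016]), 0.92)]
red_top [(array([ 0.558 , -0.0762,  0.0467]), 0.48), (array([0.6098, 0.1266, 0.0449]), 0.42)]
yellow_top [(array([ 0.5589, -0.0754,  0.02  ]), 0.54)]
```

```bash
cat >> kin.py <<'E'
def pose(): 
    s=bot.sense(); return R.from_rotvec(s['ee_rot']).as_matrix(),np.array(s['tcp_pos'])
def off(H,normal=0,uphill=0,side=0):   # shift home pose, m
    Rt,o=H; return Rt,o+Rt@np.array([-normal,side,uphill])
E
cat > t.py <<'E'
from kin import *; import json
RT,pt=pose(); j=RT[:,2]; az=np.degrees(np.arctan2(-j[0],j[1])); az=(az+90)%180-90; print('yaw',az, 'jaw z',j[2])
U=up(.5785,-.0803,az); g=U[0].T@(pt-U[1]); GR=U[0].T@RT; print('g',g)
json.dump([g.tolist(),GR.tolist()],open('G.json','w'))
def tl(H): return H[1]+H[0]@g, H[0]@GR
Bp,BR=pt+[0,0,.08],RT
Cp,CR=tl(off(home(),.06,.01))
print('C',Cp); rv=R.from_matrix(CR@BR.T).as_rotvec(); print('B->C',(Cp-Bp)*1000,rv,np.degrees(np.linalg.norm(rv)))
q=bot.sense()['qpos']; last=np.array(q)
for k in np.linspace(0,1,7):
    p=Bp+k*(Cp-Bp); M=R.from_rotvec(k*rv).as_matrix()@BR
    q,d,a=ik(p,M,[last]); last=q; foot=p-M@GR.T@g; ax=(M@GR.T)[:,2]; print(k.round(2),q.round(2),d.round(1),a.round(1),'foot',foot.round(3),'zax',ax.round(2))
for H in (off(home(),.0,.01),home()): print(tl(H)[0],ik(*tl(H))[0])
E
python3 t.py
```

```text
yaw -7.836602069568158 jaw z -0.001314108529972824
g [ 0.0119 -0.0006  0.0768]
C [ 0.5131 -0.2828  0.124 ]
B->C [ -77.1047 -200.3056  -32.7456] [-0.0913  1.1389  0.3857] 69.09443049927405
0.0 [-0.44 -0.64 -0.72  1.    0.15 -0.27] 0.0 0.0 foot [ 0.578 -0.08   0.08 ] zax [0. 0. 1.]
0.17 [-0.47 -0.39 -0.49  1.16  0.09 -0.4 ] 0.0 0.0 foot [ 0.551 -0.116  0.078] zax [0.19 0.02 0.98]
0.33 [-0.49 -0.15 -0.27  1.31  0.01 -0.5 ] 0.0 0.0 foot [ 0.525 -0.153  0.079] zax [0.37 0.05 0.93]
0.5 [-0.49  0.08 -0.04  1.46 -0.09 -0.57] 0.0 0.0 foot [ 0.501 -0.19   0.082] zax [0.53 0.1  0.84]
0.67 [-0.49  0.31  0.18  1.61 -0.19 -0.63] 0.0 0.0 foot [ 0.478 -0.228  0.087] zax [0.67 0.15 0.73]
0.83 [-0.49  0.53  0.41  1.76 -0.31 -0.66] 0.0 0.0 foot [ 0.459 -0.266  0.094] zax [0.79 0.2  0.58]
1.0 [-0.49  0.77  0.64  1.92 -0.43 -0.68] 0.0 0.0 foot [ 0.442 -0.304  0.102] zax [0.87 0.26 0.42]
[ 0.5374 -0.2754  0.0697] [-0.4665  0.8725  0.6968  1.8755 -0.4177 -0.6604]
[ 0.5287 -0.2781  0.0654] [-0.475   0.8419  0.6449  1.8509 -0.4216 -0.6687]
```

Emit:
send_rows(series=[{"delta_pos":[0,0,4],"dr":[0,0,0]},{"delta_pos":[0,0,10],"dr":[0,0,0]},{"delta_pos":[0,0,16],"dr":[0,0,0]},{"delta_pos":[0,0,20],"dr":[0,0,0]},{"delta_pos":[0,0,20],"dr":[0,0,0]},{"delta_pos":[0,0,10],"dr":[0,0,0]},{"delta_pos":[0,0,10],"dr":[0,0,0]},{"delta_pos":[0,0,10],"dr":[0,0,0]}])

```text
time: 16.75
tcp_pos: [0.5891, -0.0824, 0.1756]
ee_rot: [-1.567, -0.292, -0.503]
contact_force: [-0.2, -0.1, -3.7]
finger_gap: 0.0574
```

Emit:
send_rows(series=[{"delta_pos":[-2.4,-6,0],"dr":[-0.0029,0.0356,0.012]},{"delta_pos":[-4.8,-12.5,0],"dr":[-0.0057,0.0712,0.0241]},{"delta_pos":[-4.8,-12.5,0],"dr":[-0.0057,0.0712,0.0241]},{"delta_pos":[-4.8,-12.5,0],"dr":[-0.0057,0.0712,0.0241]},{"delta_pos":[-4.8,-12.5,0],"dr":[-0.0057,0.0712,0.0241]},{"delta_pos":[-4.8,-12.5,0],"dr":[-0.0057,0.0712,0.0241]},{"delta_pos":[-4.8,-12.5,0],"dr":[-0.0057,0.0712,0.0241]},{"delta_pos":[-4.8,-12.5,0],"dr":[-0.0057,0.0712,0.0241]},{"delta_pos":[-4.8,-12.5,0],"dr":[-0.0057,0.0712,0.0241]},{"delta_pos":[-4.8,-12.5,0],"dr":[-0.0057,0.0712,0.0241]},{"delta_pos":[-4.8,-12.5,0],"dr":[-0.0057,0.0712,0.0241]},{"delta_pos":[-4.8,-12.5,0],"dr":[-0.0057,0.0712,0.0241]}])

```text
time: 17.75
tcp_pos: [0.5343, -0.2266, 0.1752]
ee_rot: [-1.632, 0.109, 0.38]
contact_force: [0.3, 0.6, -1.5]
finger_gap: 0.057
```

Emit:
send_rows(series=[{"delta_pos":[-4.8,-12.5,0],"dr":[-0.0057,0.0712,0.0241]},{"delta_pos":[-4.8,-12.5,0],"dr":[-0.0057,0.0712,0.0241]},{"delta_pos":[-4.8,-12.5,0],"dr":[-0.0057,0.0712,0.0241]},{"delta_pos":[-4.8,-12.5,0],"dr":[-0.0057,0.0712,0.0241]},{"delta_pos":[-2.4,-6.3,0],"dr":[-0.0029,0.0356,0.012]},{"delta_pos":[0,0,0],"dr":[0,0,0]},{"delta_pos":[0,0,0],"dr":[0,0,0]}])

```text
time: 18.33
tcp_pos: [0.513, -0.282, 0.174]
ee_rot: [-1.595, 0.266, 0.721]
contact_force: [0.0, 0.2, -3.5]
finger_gap: 0.0568
```

```bash
cat >> kin.py <<'E'
import json,os
if os.path.exists('G.json'):
    g,GR=map(np.array,json.load(open('G.json')))
def tl(H): return H[1]+H[0]@g, H[0]@GR
E
cat > t.py <<'E'
from kin import *
s=bot.sense();print(s['time'],s['tcp_pos'],s['qpos'],s['contact_force'],s['finger_gap'])
plan(*tl(off(home(),.06,.01)))
RT,pt=pose(); Rt=RT@GR.T; print('foot pt est',pt-Rt@g+Rt@[.013,0,0])
for n in ['scene','side']:
  p=bot.snapshot(n)
  for t in ['timer_foot','blue_top','red_top','yellow_top','stand_foot','stand']:
    print(n,t,[(np.array(d['location']).round(4),round(d['confidence'],2)) for d in bot.pinpoint(p,t)[:3]])
  cv2.imwrite(f'pics/{n}5.png',cv2.resize(p['image'][110:230,180:400],None,fx=3,fy=3))
E
python3 t.py; python3 -c "
import cv2,numpy as np
a=cv2.imread('pics/scene5.png')[:300,:600];b=cv2.imread('pics/side5.png')[:300,:600];cv2.imwrite('pics/v5.png',np.vstack([a,b]))"
```

```text
18.3333 [ 0.513 -0.282  0.174] [-0.4899  0.7663  0.7297  2.0081 -0.4284 -0.6816] [ 0.0144  0.1594 -3.55  ] 0.056788969260588934
total [  0.2  -0.9 -50. ] [-0.0004 -0.0022  0.0013] | rows 2 each [0.08, -0.43, -24.98] [-0.0002, -0.0011, 0.0007]
foot pt est [ 0.4466 -0.3015  0.1407]
scene timer_foot [(array([0.5961, 0.0979, 0.0068]), 0.78), (array([ 0.4462, -0.3005,  0.1372]), 0.58)]
scene blue_top [(array([0.6087, 0.129 , 0.0774]), 0.4)]
scene red_top [(array([0.6108, 0.1302, 0.0516]), 0.47)]
scene yellow_top [(array([0.61  , 0.1287, 0.0202]), 0.62)]
scene stand_foot [(array([ 0.4624, -0.298 ,  0.0341]), 0.65)]
scene stand [(array([ 0.5283, -0.2818,  0.0039]), 0.8)]
side timer_foot [(array([0.5928, 0.0944, 0.0003]), 0.74), (array([ 0.4466, -0.3025,  0.1418]), 0.64)]
side blue_top [(array([ 0.5007, -0.2828,  0.2075]), 0.54), (array([ 0.4772, -0.2917,  0.1915]), 0.52), (array([0.6154, 0.1271, 0.0755]), 0.49)]
side red_top [(array([ 0.4763, -0.2897,  0.1923]), 0.57), (array([0.6098, 0.1272, 0.0474]), 0.38)]
side yellow_top [(array([0.6102, 0.1306, 0.0193]), 0.46), (array([ 0.4512, -0.3019,  0.1815]), 0.35)]
side stand_foot [(array([ 0.462 , -0.2967,  0.0327]), 0.74), (array([ 0.4534, -0.2989,  0.1796]), 0.33)]
side stand [(array([ 0.5223, -0.2792, -0.0034]), 0.93)]
```

View pics/v5.png

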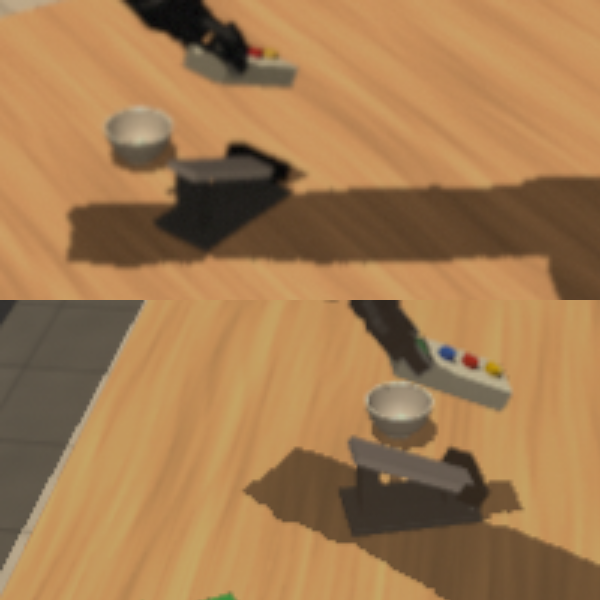

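Emit:
send_rows(series=[{"delta_pos":[0,-0.9,-10],"dr":[0,-0.0022,0.0013]},{"delta_pos":[0,0,-20],"dr":[0,0,0]},{"delta_pos":[0,0,-20],"dr":[0,0,0]},{"delta_pos":[4,1.2,-9],"dr":[0,0,0]},{"delta_pos":[4,1.2,-9],"dr":[0,0,0]},{"delta_pos":[4,1.2,-9],"dr":[0,0,0]},{"delta_pos":[4,1.2,-9],"dr":[0,0,0]},{"delta_pos":[3,1,-6.5],"dr":[0,0,0]},{"delta_pos":[1.6,0.5,-3.6],"dr":[0,0,0]},{"delta_pos":[1,0.3,-2.2],"dr":[0,0,0]},{"delta_pos":[0,0,0],"dr":[0,0,0]},{"delta_pos":[0,0,0],"dr":[0,0,0]}])

```text
time: 20.03
tcp_pos: [0.5345, -0.2766, 0.0776]
ee_rot: [-1.598, 0.263, 0.721]
contact_force: [0.2, -0.2, -2.6]
finger_gap: 0.0571
```

```bash
cat > t.py <<'E'
from kin import *
s=bot.sense();print(s['time'],s['tcp_pos'],s['contact_force'],s['finger_gap'])
plan(*tl(off(home(),.006,.01)))
RT,pt=pose(); Rt=RT@GR.T; f=pt-Rt@g+Rt@[.013,0,0]; print('foot est',f,'rel home (n,side,up) mm',home()[0].T@(f-SF)*1000*[-1,1,1])
p=bot.snapshot('side')
for t in ['timer_foot','yellow_top','blue_top']:
    print(t,[(np.array(d['location']).round(4),round(d['confidence'],2)) for d in bot.pinpoint(p,t)[:3]])
E
python3 t.py
```

```text
20.0333 [ 0.5345 -0.2766  0.0776] [ 0.1935 -0.2128 -2.5627] 0.057147730548239135
total [ 0.5  0.5 -2.5] [ 0.0012  0.0005 -0.0008] | rows 1 each [0.47, 0.47, -2.51] [0.0012, 0.0005, -0.0008]
foot est [ 0.4682 -0.2964  0.0442] rel home (n,side,up) mm [ 8.5121 -0.4096 10.5242]
timer_foot [(array([ 0.4703, -0.295 ,  0.0409]), 0.85), (array([ 0.5964,  0.0923, -0.0004]), 0.8)]
yellow_top [(array([0.6098, 0.1297, 0.0153]), 0.49), (array([ 0.4727, -0.2902,  0.0843]), 0.47)]
blue_top [(array([ 0.4702, -0.2987,  0.0406]), 0.67), (array([ 0.5254, -0.2773,  0.1058]), 0.54), (array([0.6107, 0.1263, 0.0793]), 0.51)]
```

Emit:
send_rows(series=[{"delta_pos":[0.8,0.25,-1.8],"dr":[0,0,0]},{"delta_pos":[0.8,0.25,-1.8],"dr":[0,0,0]},{"delta_pos":[0.6,0.2,-1.4],"dr":[0,0,0]},{"delta_pos":[0.2,0.1,-0.5],"dr":[0,0,0]},{"delta_pos":[0,0,0],"dr":[0,0,0]}])

```text
time: 20.65
tcp_pos: [0.5366, -0.2756, 0.0715]
ee_rot: [-1.597, 0.264, 0.721]
contact_force: [0.4, 0.1, -2.2]
finger_gap: 0.0571
```

Emit:
send_rows(series=[{"delta_pos":[0.4,0.1,-0.9],"dr":[0,0,0]},{"delta_pos":[0.2,0.1,-0.5],"dr":[0,0,0]},{"delta_pos":[0,0,0],"dr":[0,0,0]}])

```text
time: 20.9
tcp_pos: [0.5369, -0.2757, 0.0712]
ee_rot: [-1.597, 0.264, 0.722]
contact_force: [-3.4, 0.7, 4.9]
finger_gap: 0.0569
```

Emit:
send_rows(series=[{"delta_pos":[-0.2,0,0.4],"dr":[0,0,0]},{"delta_pos":[-1.7,-0.5,-0.8],"dr":[0,0,0]},{"delta_pos":[-1.7,-0.5,-0.8],"dr":[0,0,0]},{"delta_pos":[-1.7,-0.5,-0.8],"dr":[0,0,0]},{"delta_pos":[-1.7,-0.5,-0.8],"dr":[0,0,0]},{"delta_pos":[0,0,0],"dr":[0,0,0]}])

```text
time: 21.4
tcp_pos: [0.5304, -0.2779, 0.068]
ee_rot: [-1.598, 0.263, 0.72]
contact_force: [-0.4, -1.6, 3.1]
finger_gap: 0.0575
```

Emit:
send_rows(series=[{"delta_pos":[-0.9,-0.25,-0.4],"dr":[0,0,0]},{"delta_pos":[-0.9,-0.25,-0.4],"dr":[0,0,0]},{"delta_pos":[0,0,0],"dr":[0,0,0]}])

```text
time: 21.65
tcp_pos: [0.5289, -0.2782, 0.0673]
ee_rot: [-1.598, 0.263, 0.72]
contact_force: [1.1, 1.3, 5.7]
finger_gap: 0.0572
```

Emit:
send_rows(series=[{"delta_pos":[-0.9,-0.25,-0.4],"dr":[0,0,0]},{"delta_pos":[0,0,0],"dr":[0,0,0]}])

```text
time: 21.82
tcp_pos: [0.5288, -0.2782, 0.0672]
ee_rot: [-1.599, 0.261, 0.719]
contact_force: [5.6, 2.2, 7.6]
finger_gap: 0.0573
```

Emit:
send_rows(series=[{"delta_pos":[0,0,0],"dr":[0,0,0]},{"delta_pos":[0,0,0],"dr":[0,0,0]},{"delta_pos":[0,0,0],"dr":[0,0,0]},{"delta_pos":[0,0,0],"dr":[0,0,0]},{"delta_pos":[0,0,0],"dr":[0,0,0]},{"delta_pos":[0,0,0],"dr":[0,0,0]}], claw=0)

```text
time: 22.32
tcp_pos: [0.5275, -0.2783, 0.0661]
ee_rot: [-1.597, 0.264, 0.721]
contact_force: [-0.2, -1.0, 0.0]
finger_gap: 0.0851
```

```bash
cat > t.py <<'E'
from kin import *
s=bot.sense();print(s['time'],s['tcp_pos'],s['contact_force'],s['finger_gap'],s['qpos'])
RT,pt=pose(); print('approach',RT[:,1])
Bp=pt-.09*RT[:,1]; H=home(); Cp,CR=grasp(H,0,.076,.09)   # TCP 71mm above key axis pt
print('ret',-90*RT[:,1],'C',Cp,'d',(Cp-Bp)*1000)
rvs=[R.from_matrix(A@RT.T).as_rotvec() for A in (CR,CR@np.diag([-1,1,-1.]))]; print(rvs)
rv=min(rvs,key=np.linalg.norm); last=np.array(s['qpos'])
for k in np.linspace(0,1,6):
    q,d,a=ik(Bp+k*(Cp-Bp),R.from_rotvec(k*rv).as_matrix()@RT,[last]); last=q; print(q.round(2),d.round(1),a.round(1))
E
python3 t.py
```

```text
22.3167 [ 0.5275 -0.2783  0.0661] [-0.1826 -1.0364  0.0202] 0.08506869232483251 [-0.4757  0.8336  0.6311  1.8448 -0.4229 -0.6696]
approach [-0.5597 -0.1733 -0.8104]
ret [50.3729 15.598  72.9333] C [ 0.4943 -0.2879  0.1402] d [-83.5655 -25.2592   1.1983]
[array([ 0.3126, -1.0153, -0.001 ]), array([0.2837, 0.0891, 3.1258])]
[-0.43  1.06  1.1   2.1  -0.4  -0.63] 0.3 0.4
[-0.5   0.64  0.58  1.8  -0.29 -0.75] 0.0 0.0
[-0.59  0.34  0.23  1.59 -0.16 -0.88] 0.0 0.0
[-0.71  0.08 -0.04  1.44  0.01 -1.01] 0.0 0.0
[-0.85 -0.13 -0.27  1.34  0.2  -1.14] 0.0 0.0
[-1.01 -0.29 -0.45  1.29  0.42 -1.28] 0.0 0.0
```

Emit:
send_rows(series=[{"delta_pos":[4,1,6],"dr":[0,0,0]},{"delta_pos":[8,2.5,11],"dr":[0,0,0]},{"delta_pos":[10,3.2,15],"dr":[0,0,0]},{"delta_pos":[10,3.2,15],"dr":[0,0,0]},{"delta_pos":[6,1.9,8.5],"dr":[0,0,0]},{"delta_pos":[4,1.2,5.5],"dr":[0,0,0]}])

```text
time: 22.82
tcp_pos: [0.5704, -0.2651, 0.1285]
ee_rot: [-1.598, 0.263, 0.72]
contact_force: [-0.3, 0.0, 0.5]
finger_gap: 0.0854
```

Emit:
send_rows(series=[{"delta_pos":[-3,-1,4],"dr":[0.026,-0.0846,0]},{"delta_pos":[-6,-2,4],"dr":[0.026,-0.0846,0]},{"delta_pos":[-7,-2,3],"dr":[0.026,-0.0846,0]},{"delta_pos":[-7,-2,2],"dr":[0.026,-0.0846,0]},{"delta_pos":[-7,-2,0],"dr":[0.026,-0.0846,0]},{"delta_pos":[-7,-2,0],"dr":[0.026,-0.0846,0]},{"delta_pos":[-7,-2,0],"dr":[0.026,-0.0846,0]},{"delta_pos":[-7,-2,0],"dr":[0.026,-0.0846,0]},{"delta_pos":[-7,-2,0],"dr":[0.026,-0.0846,0]},{"delta_pos":[-7,-2,0],"dr":[0.026,-0.0846,0]},{"delta_pos":[-6,-2,0],"dr":[0.026,-0.0846,0]},{"delta_pos":[-4,-1.6,0],"dr":[0.026,-0.0846,0]}])

```text
time: 23.82
tcp_pos: [0.4988, -0.2878, 0.1395]
ee_rot: [-1.484, -0.522, -0.065]
contact_force: [0.0, 0.9, -0.3]
finger_gap: 0.0855
```

Emit:
send_rows(series=[{"delta_pos":[0,0,0],"dr":[0,0,0]},{"delta_pos":[0,0,0],"dr":[0,0,0]},{"delta_pos":[0,0,0],"dr":[0,0,0]},{"delta_pos":[0,0,0],"dr":[0,0,0]},{"delta_pos":[0,0,0],"dr":[0,0,0]},{"delta_pos":[0,0,0],"dr":[0,0,0]},{"delta_pos":[0,0,0],"dr":[0,0,0]},{"delta_pos":[0,0,0],"dr":[0,0,0]}], claw=255, newtons=30)

```text
time: 24.48
tcp_pos: [0.4994, -0.2872, 0.1386]
ee_rot: [-1.482, -0.518, -0.06]
contact_force: [-0.4, -0.1, -0.0]
finger_gap: -0.0001
```

```bash
cat > t.py <<'E'
from kin import *
s=bot.sense();print(s['time'],s['tcp_pos'],s['contact_force'],s['finger_gap'],s['qpos'])
H=home(); plan(*grasp(H,0,.076,.09),1)
print('home keys b,y,foot,foot origin',H[1]+H[0]@[-.021,0,.076],H[1]+H[0]@[-.021,0,.02],H[1])
for n in ('side','scene','wrist'):
  p=bot.snapshot(n)
  for t in ['timer','timer_foot','yellow_top','blue_top','red_top']:
    print(n,t,[(np.array(d['location']).round(4),round(d['confidence'],2)) for d in bot.pinpoint(p,t)[:3] if d['location'][1]<-.1])
  if n!='scene': cv2.imwrite(f'pics/{n}6.png',p['image'])
a=cv2.imread('pics/wrist6.png'); b=cv2.imread('pics/side6.png')[110:230,250:400]; b=cv2.resize(b,(240,192))
c=np.zeros((420,800,3),np.uint8); c[:,:560]=a; c[:192,560:]=b; cv2.imwrite('pics/v6.png',c)
print(proj(p,[H[1]+H[0]@[-.021,0,.076],H[1]+H[0]@[-.021,0,.02],H[1]+H[0]@[-.013,.029,.13],H[1]+H[0]@[-.013,-.029,.13],H[1]+H[0]@[-.013,.029,0],H[1]+H[0]@[-.013,-.029,0]]).round(1).tolist())
import pickle; pickle.dump(p,open('w6.pkl','wb'))
E
python3 t.py
```

```text
24.4833 [ 0.4994 -0.2872  0.1386] [-0.4459 -0.1007 -0.0219] -7.104879949962045e-05 [-0.9606 -0.2477 -0.4021  1.2972  0.3563 -1.237 ]
total [-5.1 -0.7  1.6] [ 0.0169 -0.0591 -0.0014] | rows 1 each [-5.06, -0.73, 1.65] [0.0169, -0.0591, -0.0014]
home keys b,y,foot,foot origin [ 0.5145 -0.2818  0.0949] [ 0.466  -0.2966  0.0713] [ 0.4571 -0.2993  0.0438]
side timer [(array([ 0.4571, -0.3027,  0.0429]), 0.8)]
side timer_foot [(array([ 0.4607, -0.2989,  0.0307]), 0.79)]
side yellow_top [(array([ 0.4655, -0.2944,  0.0722]), 0.48), (array([ 0.4593, -0.2954,  0.0328]), 0.42)]
side blue_top [(array([ 0.521 , -0.2798,  0.0967]), 0.37)]
side red_top [(array([ 0.4927, -0.2867,  0.0834]), 0.39)]
scene timer [(array([ 0.4566, -0.3   ,  0.0425]), 0.64)]
scene timer_foot [(array([ 0.4638, -0.2989,  0.0309]), 0.94)]
scene yellow_top []
scene blue_top []
scene red_top []
wrist timer []
wrist timer_foot [(array([ 0.4644, -0.2926,  0.0338]), 0.8)]
wrist yellow_top [(array([ 0.4677, -0.296 ,  0.0667]), 0.92), (array([ 0.466 , -0.3014,  0.0299]), 0.39)]
wrist blue_top [(array([ 0.5189, -0.2796,  0.1007]), 0.91)]
wrist red_top [(array([ 0.4851, -0.2916,  0.0859]), 0.89)]
[[279.4, 220.4], [279.4, 137.7], [317.8, 287.6], [240.6, 287.7], [322.7, 107.4], [236.1, 107.4]]
```

View pics/v6.png

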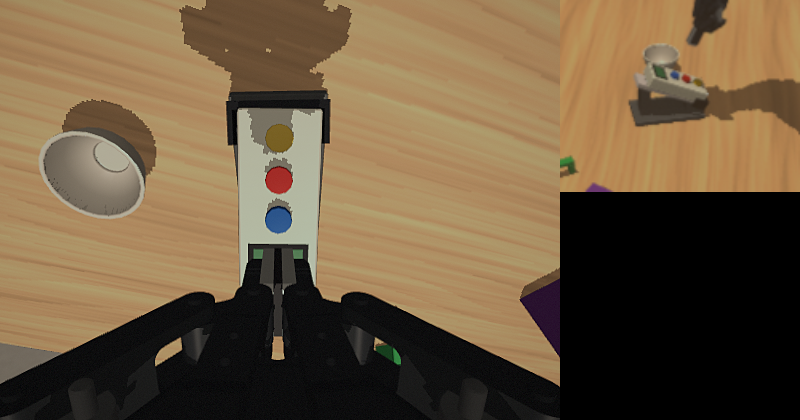

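Emit:
send_rows(series=[{"delta_pos":[-1,0,0],"dr":[0.0085,-0.0295,-0.0007]},{"delta_pos":[-1,0,0],"dr":[0.0085,-0.0295,-0.0007]},{"delta_pos":[3,1,-9],"dr":[0,0,0]},{"delta_pos":[4,1.4,-10],"dr":[0,0,0]},{"delta_pos":[4,1.2,-10],"dr":[0,0,0]},{"delta_pos":[2.9,0.8,-7.4],"dr":[0,0,0]},{"delta_pos":[0,0,0],"dr":[0,0,0]},{"delta_pos":[0,0,0],"dr":[0,0,0]}])

```text
time: 26.05
tcp_pos: [0.511, -0.2822, 0.1013]
ee_rot: [-1.466, -0.563, -0.109]
contact_force: [0.0, -0.0, -0.1]
finger_gap: 0.0003
```

```bash
cat > t.py <<'E'
from kin import *
s=bot.sense();print(s['time'],s['tcp_pos'],s['contact_force'],s['finger_gap'])
H=home(); b=H[1]+H[0]@[-.021,0,.076]; n=H[0][:,0]; plan(b-.008*n,grasp(H,0,.076)[1],1)
d=H[0].T@(s['tcp_pos']-b)*1000; print('n',n,'tcp in timer axes rel blue face',d,'appr',R.from_rotvec(s['ee_rot']).as_matrix()[:,1])
E
python3 t.py
```

```text
26.05 [ 0.511  -0.2822  0.1013] [ 0.0486 -0.001  -0.076 ] 0.0002751112031776548
total [ 0.3 -0.5  0.9] [-0.0013 -0.0009 -0.0002] | rows 1 each [0.29, -0.54, 0.91] [-0.0013, -0.0009, -0.0002]
n [ 0.4042  0.1236 -0.9063] tcp in timer axes rel blue face [-7.2299  0.6056 -0.4931] appr [ 0.4033  0.1248 -0.9065]
```

Emit:
send_rows(series=[{"delta_pos":[0.8,0.2,-1.8],"dr":[0,0,0]},{"delta_pos":[0.8,0.2,-1.8],"dr":[0,0,0]},{"delta_pos":[0.8,0.2,-1.8],"dr":[0,0,0]},{"delta_pos":[0,0,0],"dr":[0,0,0]}])

```text
time: 26.38
tcp_pos: [0.5134, -0.2825, 0.0967]
ee_rot: [-1.468, -0.563, -0.11]
contact_force: [-0.2, -0.1, -1.3]
finger_gap: 0.0
```

Emit:
send_rows(series=[{"delta_pos":[0.8,0.25,-1.8],"dr":[0,0,0]},{"delta_pos":[0,0,0],"dr":[0,0,0]}])

```text
time: 26.55
tcp_pos: [0.5142, -0.2822, 0.0948]
ee_rot: [-1.468, -0.563, -0.11]
contact_force: [0.1, -0.0, 0.8]
finger_gap: 0.0001
```

Emit:
send_rows(series=[{"delta_pos":[0.8,0.25,-1.8],"dr":[0,0,0]},{"delta_pos":[0,0,0],"dr":[0,0,0]}])

```text
time: 26.72
tcp_pos: [0.515, -0.2818, 0.0929]
ee_rot: [-1.467, -0.563, -0.11]
contact_force: [0.3, -0.0, 0.4]
finger_gap: -0.0001
```

Emit:
send_rows(series=[{"delta_pos":[0.4,0.12,-0.9],"dr":[0,0,0]},{"delta_pos":[0,0,0],"dr":[0,0,0]}])

```text
time: 26.88
tcp_pos: [0.5154, -0.2818, 0.0921]
ee_rot: [-1.468, -0.563, -0.11]
contact_force: [0.5, 0.0, -0.6]
finger_gap: -0.0
```

Emit:
send_rows(series=[{"delta_pos":[0.4,0.12,-0.9],"dr":[0,0,0]},{"delta_pos":[0,0,0],"dr":[0,0,0]}])

```text
time: 27.05
tcp_pos: [0.5158, -0.2817, 0.0913]
ee_rot: [-1.468, -0.563, -0.11]
contact_force: [-0.2, -0.0, 0.2]
finger_gap: 0.0003
```

Emit:
send_rows(series=[{"delta_pos":[0.4,0.12,-0.9],"dr":[0,0,0]},{"delta_pos":[0,0,0],"dr":[0,0,0]}])

```text
time: 27.22
tcp_pos: [0.5161, -0.2815, 0.0903]
ee_rot: [-1.467, -0.563, -0.11]
contact_force: [-0.3, -0.5, 0.3]
finger_gap: -0.0
```

Emit:
send_rows(series=[{"delta_pos":[0.4,0.12,-0.9],"dr":[0,0,0]},{"delta_pos":[0,0,0],"dr":[0,0,0]}])

```text
time: 27.38
tcp_pos: [0.5166, -0.2814, 0.0894]
ee_rot: [-1.468, -0.563, -0.11]
contact_force: [-0.3, 0.5, -0.7]
finger_gap: 0.0001
```

Emit:
send_rows(series=[{"delta_pos":[0.4,0.12,-0.9],"dr":[0,0,0]},{"delta_pos":[0,0,0],"dr":[0,0,0]}])

```text
time: 27.55
tcp_pos: [0.517, -0.2813, 0.0886]
ee_rot: [-1.468, -0.563, -0.11]
contact_force: [-0.9, 0.2, 0.2]
finger_gap: -0.0001
```

```bash
cat > t.py <<'E'
from kin import *
s=bot.sense();print(s['time'],s['tcp_pos'],s['contact_force'],s['ft_torque'],s['finger_gap'])
H=home(); b=H[1]+H[0]@[-.021,0,.076]; d=H[0].T@(s['tcp_pos']-b)*1000; print(d)
p=bot.snapshot('wrist'); s=bot.sense(); print(s['contact_force']@H[0][:,0])
a=cv2.resize(p['image'][90:330,200:360],None,fx=2.4,fy=2.4); q=bot.snapshot('side')
b=cv2.resize(q['image'][130:200,300:350],None,fx=8,fy=8); c=np.zeros((600,790,3),np.uint8); c[:a.shape[0],:a.shape[1]]=a; c[:560,388:788]=b; cv2.imwrite('pics/v7.png',c)
E
python3 t.py
```

```text
27.55 [ 0.517  -0.2813  0.0886] [-0.8626  0.1579  0.1518] [-0.1448  0.4316 -0.0109] -0.00013553041117790162
[ 6.8176 -0.2724 -0.447 ]
0.33573999525532694
```

View pics/v7.png

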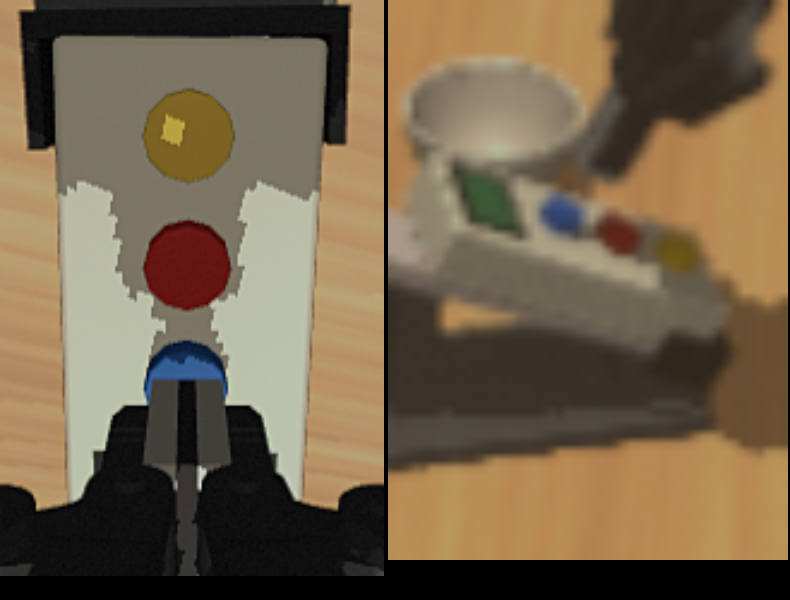

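```bash
cat > t.py <<'E'
from kin import *
H=home(); T=lambda x,z:H[1]+H[0]@[x/1000,0,z/1000]
RT,pt=pose(); ap=RT[:,1]
for n in ('side','wrist','scene'):
  p=bot.snapshot(n)
  print(n,'tcp',proj(p,pt)[0],'tcp-20ap',proj(p,pt-.02*ap)[0],'tcp-60',proj(p,pt-.06*ap)[0])
  for c,z in (('b',76),('r',48),('y',20)):
    print(c,proj(p,T(-21,z))[0],[ (np.array(d['location']).round(4),proj(p,d['location'])[0].round(1),round(d['confidence'],2)) for d in bot.pinpoint(p,{'b':'blue_top','r':'red_top','y':'yellow_top'}[c]) if d['location'][1]<-.1][:1])
  if n!='scene':
    im=p['image']; hsv=cv2.cvtColor(im,cv2.COLOR_BGR2HSV)
    x0=(300,350,140,180) if n=='side' else (220,340,90,290)
    for nm,lo,hi in (('blue',(100,120,50),(130,255,255)),('red',(0,150,60),(6,255,255)),('red2',(174,150,60),(180,255,255))):
      m=cv2.inRange(hsv,lo,hi)[x0[2]:x0[3],x0[0]:x0[1]]; ys,xs=np.nonzero(m); 
      if len(xs): print(nm,len(xs),xs.mean()+x0[0],ys.mean()+x0[2])
E
python3 t.py
```

```text
side tcp [321.4309 157.3862] tcp-20ap [324.2894 152.582 ] tcp-60 [330.1561 142.7204]
b [322.284  155.7906] [(array([ 0.5186, -0.2822,  0.0953]), array([321.1, 155.5]), 0.39)]
r [329.5867 158.0132] [(array([ 0.4934, -0.2899,  0.0834]), array([328.7, 157.7]), 0.59)]
y [336.7714 160.2025] [(array([ 0.4722, -0.2972,  0.076 ]), array([335. , 158.8]), 0.38)]
blue 8 321.25 156.375
red 11 328.54545454545456 159.1818181818182
wrist tcp [278.4036 246.486 ] tcp-20ap [278.5354 261.6046] tcp-60 [278.9204 305.8093]
b [278.9566 252.0027] [(array([ 0.5195, -0.2812,  0.0983]), array([277.3, 262.8]), 0.88)]
r [278.9804 201.3531] [(array([ 0.4875, -0.2905,  0.0813]), array([278.1, 194.5]), 0.88)]
y [279.0043 146.0458] [(array([ 0.4672, -0.2971,  0.0675]), array([277.3, 144.1]), 0.7)]
blue 430 277.09302325581393 241.6186046511628
red 995 277.8261306532663 199.97185929648242
red2 16 274.25 200.125
scene tcp [256.7182 156.5964] tcp-20ap [258.3723 151.0679] tcp-60 [261.7143 139.916 ]
b [257.2505 154.7703] []
r [262.2207 154.7224] []
y [267.0666 154.6775] []
```

Emit:
send_rows(series=[{"delta_pos":[0.8,0.25,-1.8],"dr":[0,0,0]},{"delta_pos":[0,0,0],"dr":[0,0,0]}])

```text
time: 28.42
tcp_pos: [0.5178, -0.281, 0.0866]
ee_rot: [-1.467, -0.563, -0.11]
contact_force: [0.8, 0.4, 0.1]
finger_gap: -0.0004
```

Emit:
send_rows(series=[{"delta_pos":[0.8,0.25,-1.8],"dr":[0,0,0]},{"delta_pos":[0,0,0],"dr":[0,0,0]}])

```text
time: 28.58
tcp_pos: [0.5186, -0.2807, 0.0847]
ee_rot: [-1.467, -0.563, -0.11]
contact_force: [-0.5, -0.5, 0.1]
finger_gap: 0.0
```

Emit:
send_rows(series=[{"delta_pos":[0.8,0.25,-1.8],"dr":[0,0,0]},{"delta_pos":[0,0,0],"dr":[0,0,0]}])

```text
time: 28.75
tcp_pos: [0.5194, -0.2804, 0.0829]
ee_rot: [-1.467, -0.563, -0.11]
contact_force: [-0.8, 0.1, 0.5]
finger_gap: -0.0001
```

Emit:
send_rows(series=[{"delta_pos":[0.8,0.25,-1.8],"dr":[0,0,0]},{"delta_pos":[0,0,0],"dr":[0,0,0]}])

```text
time: 28.92
tcp_pos: [0.5202, -0.2802, 0.0812]
ee_rot: [-1.467, -0.563, -0.11]
contact_force: [-0.0, -0.3, -0.9]
finger_gap: -0.0002
```

Emit:
send_rows(series=[{"delta_pos":[0.8,0.25,-1.8],"dr":[0,0,0]},{"delta_pos":[0,0,0],"dr":[0,0,0]}])

```text
time: 29.08
tcp_pos: [0.5209, -0.28, 0.0794]
ee_rot: [-1.467, -0.563, -0.11]
contact_force: [-0.2, 0.1, 0.5]
finger_gap: -0.0001
```

Emit:
send_rows(series=[{"delta_pos":[0.4,0.12,-0.9],"dr":[0,0,0]},{"delta_pos":[0,0,0],"dr":[0,0,0]}])

```text
time: 29.25
tcp_pos: [0.5214, -0.2799, 0.0786]
ee_rot: [-1.467, -0.563, -0.11]
contact_force: [-0.1, 0.1, 0.0]
finger_gap: -0.0001
```

```bash
cat > t.py <<'E'
from kin import *
s=bot.sense();print(s['time'],s['tcp_pos'],s['contact_force'],s['finger_gap'])
H=home(); b=H[1]+H[0]@[-.021,0,.076]; print(H[0].T@(s['tcp_pos']-b)*1000)
p=bot.snapshot('wrist')
a=cv2.resize(p['image'][90:330,200:360],None,fx=2.4,fy=2.4); q=bot.snapshot('side')
b=cv2.resize(q['image'][130:200,300:350],None,fx=8,fy=8); c=np.zeros((600,790,3),np.uint8); c[:a.shape[0],:a.shape[1]]=a; c[:560,388:788]=b; cv2.imwrite('pics/v8.png',c)
E
python3 t.py
```

```text
29.25 [ 0.5214 -0.2799  0.0786] [-0.063   0.0572  0.0213] -0.00011753286870565594
[17.7572 -0.209  -0.4653]
```

View pics/v8.png

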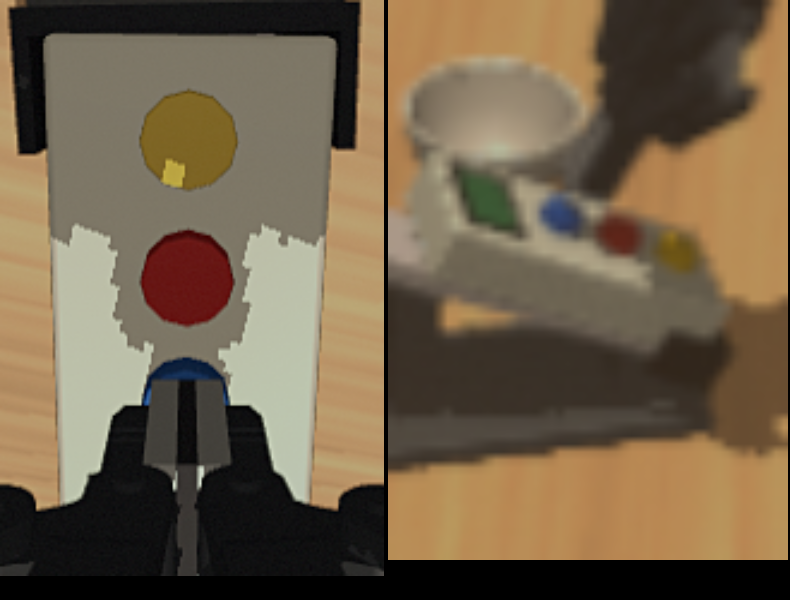

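Emit:
send_rows(series=[{"delta_pos":[0.8,0.25,-1.8],"dr":[0,0,0]},{"delta_pos":[0.8,0.25,-1.8],"dr":[0,0,0]},{"delta_pos":[0,0,0],"dr":[0,0,0]}])

```text
time: 29.6
tcp_pos: [0.5229, -0.2793, 0.0747]
ee_rot: [-1.467, -0.563, -0.11]
contact_force: [0.3, 0.7, 0.5]
finger_gap: -0.0
```

Emit:
send_rows(series=[{"delta_pos":[0.8,0.25,-1.8],"dr":[0,0,0]},{"delta_pos":[0,0,0],"dr":[0,0,0]}])

```text
time: 29.77
tcp_pos: [0.5237, -0.2791, 0.073]
ee_rot: [-1.467, -0.563, -0.11]
contact_force: [0.3, 0.3, -0.0]
finger_gap: -0.0001
```

Emit:
send_rows(series=[{"delta_pos":[0.8,0.25,-1.8],"dr":[0,0,0]},{"delta_pos":[0,0,0],"dr":[0,0,0]}])

```text
time: 29.93
tcp_pos: [0.5246, -0.2788, 0.0713]
ee_rot: [-1.467, -0.563, -0.11]
contact_force: [-0.5, 0.7, 0.5]
finger_gap: -0.0
```

Emit:
send_rows(series=[{"delta_pos":[0.6,0.18,-1.35],"dr":[0,0,0]},{"delta_pos":[0,0,0],"dr":[0,0,0]}])

```text
time: 30.1
tcp_pos: [0.5252, -0.2788, 0.0702]
ee_rot: [-1.468, -0.563, -0.11]
contact_force: [-0.6, 0.7, 1.2]
finger_gap: -0.0
```

Emit:
send_rows(series=[{"delta_pos":[0.4,0.12,-0.9],"dr":[0,0,0]},{"delta_pos":[0,0,0],"dr":[0,0,0]}])

```text
time: 30.27
tcp_pos: [0.5256, -0.2788, 0.0694]
ee_rot: [-1.468, -0.563, -0.11]
contact_force: [-0.8, -0.8, 1.4]
finger_gap: 0.0001
```

Emit:
send_rows(series=[{"delta_pos":[0.4,0.12,-0.9],"dr":[0,0,0]},{"delta_pos":[0,0,0],"dr":[0,0,0]}])

```text
time: 30.43
tcp_pos: [0.5261, -0.2787, 0.0685]
ee_rot: [-1.468, -0.563, -0.111]
contact_force: [-0.6, -0.1, 3.0]
finger_gap: 0.0002
```

Emit:
send_rows(series=[{"delta_pos":[0.4,0.12,-0.9],"dr":[0,0,0]},{"delta_pos":[0,0,0],"dr":[0,0,0]}])

```text
time: 30.6
tcp_pos: [0.5264, -0.2785, 0.0676]
ee_rot: [-1.468, -0.563, -0.11]
contact_force: [-1.1, -0.1, 2.7]
finger_gap: -0.0004
```

Emit:
send_rows(series=[{"delta_pos":[0.4,0.12,-0.9],"dr":[0,0,0]},{"delta_pos":[0,0,0],"dr":[0,0,0]}])

```text
time: 30.77
tcp_pos: [0.5269, -0.2784, 0.0667]
ee_rot: [-1.468, -0.563, -0.11]
contact_force: [-2.0, 0.2, 3.3]
finger_gap: 0.0001
```

Emit:
send_rows(series=[{"delta_pos":[0.4,0.12,-0.9],"dr":[0,0,0]},{"delta_pos":[0,0,0],"dr":[0,0,0]},{"delta_pos":[0,0,0],"dr":[0,0,0]}])

```text
time: 31.02
tcp_pos: [0.5272, -0.2783, 0.0659]
ee_rot: [-1.468, -0.563, -0.11]
contact_force: [-0.7, 0.7, 5.0]
finger_gap: -0.0003
```

```bash
cat > t.py <<'E'
from kin import *
s=bot.sense();print(s['time'],s['tcp_pos'],s['contact_force'],s['finger_gap'])
H=home(); b=H[1]+H[0]@[-.021,0,.076]; print(H[0].T@(s['tcp_pos']-b)*1000,'Fn',-s['contact_force']@H[0][:,0])
p=bot.snapshot('wrist'); s=bot.sense(); print('Fn',-s['contact_force']@H[0][:,0])
a=cv2.resize(p['image'][90:330,200:360],None,fx=2.4,fy=2.4); q=bot.snapshot('side')
b=cv2.resize(q['image'][130:200,300:350],None,fx=8,fy=8); c=np.zeros((600,790,3),np.uint8); c[:a.shape[0],:a.shape[1]]=a; c[:560,388:788]=b; cv2.imwrite('pics/v9.png',c)
s=bot.sense(); print('Fn',-s['contact_force']@H[0][:,0])
E
python3 t.py
```

```text
31.0167 [ 0.5272 -0.2783  0.0659] [-0.7004  0.7321  4.9922] -0.00028426931554448895
[31.8977 -0.3611 -0.3638] Fn 4.717050652221006
Fn 5.354272903085986
Fn 4.549702103562358
```

View pics/v9.png

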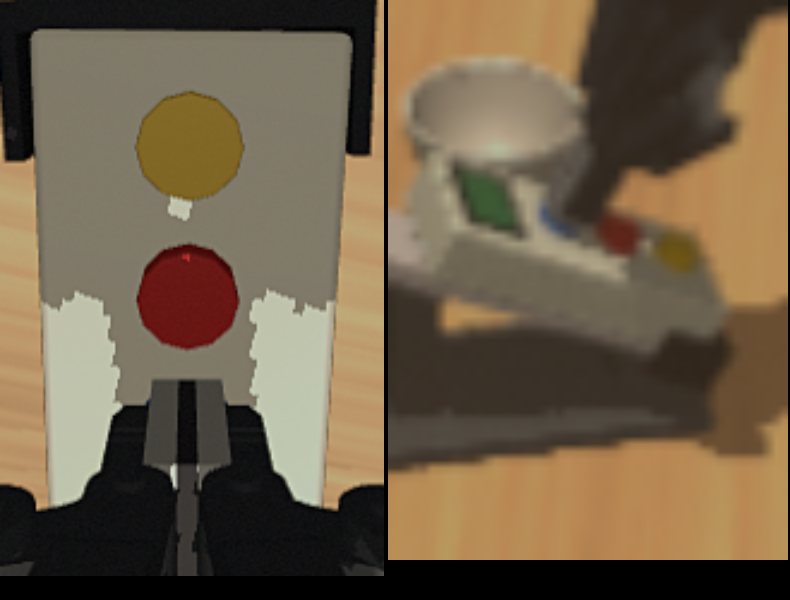

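Emit:
send_rows(series=[{"delta_pos":[-0.8,-0.25,1.8],"dr":[0,0,0]},{"delta_pos":[-0.8,-0.25,1.8],"dr":[0,0,0]},{"delta_pos":[-1.6,-0.5,3.6],"dr":[0,0,0]},{"delta_pos":[-1.6,-0.5,3.6],"dr":[0,0,0]},{"delta_pos":[-1.6,-0.5,3.6],"dr":[0,0,0]},{"delta_pos":[0,0,0],"dr":[0,0,0]},{"delta_pos":[0,0,0],"dr":[0,0,0]}])

```text
time: 31.7
tcp_pos: [0.5208, -0.2804, 0.0804]
ee_rot: [-1.468, -0.563, -0.111]
contact_force: [0.2, 0.7, 0.2]
finger_gap: -0.0002
```

Emit:
send_rows(series=[{"delta_pos":[-6,-1.8,-3],"dr":[0,0,0]},{"delta_pos":[-10,-3,-4.9],"dr":[0,0,0]},{"delta_pos":[-12,-3.7,-5.8],"dr":[0,0,0]},{"delta_pos":[-10,-3.1,-4.9],"dr":[0,0,0]},{"delta_pos":[-7,-2.1,-3.4],"dr":[0,0,0]},{"delta_pos":[-3.5,-1.1,-1.7],"dr":[0,0,0]},{"delta_pos":[0,0,0],"dr":[0,0,0]},{"delta_pos":[0,0,0],"dr":[0,0,0]}])

```text
time: 32.37
tcp_pos: [0.4722, -0.2952, 0.0565]
ee_rot: [-1.468, -0.563, -0.111]
contact_force: [0.1, 0.4, 0.2]
finger_gap: -0.0001
```

```bash
cat > t.py <<'E'
from kin import *
import sys
s=bot.sense();print(s['time'],s['tcp_pos'],s['contact_force'],s['finger_gap'])
H=home(); b=H[1]+H[0]@[-.021,0,.020]; print('rel yellow',H[0].T@(s['tcp_pos']-b)*1000,'(full press was 31.9)')
for n in ('side','wrist'):
  p=bot.snapshot(n)
  for t in ['timer','timer_foot','yellow_top','blue_top','red_top']:
    print(n,t,[(np.array(d['location']).round(4),round(d['confidence'],2)) for d in bot.pinpoint(p,t)[:3] if d['location'][1]<-.1])
E
python3 t.py
```

```text
32.3667 [ 0.4722 -0.2952  0.0565] [0.1485 0.3531 0.1578] -0.00010412595147264366
rel yellow [16.0382 -0.5153 -0.4562] (full press was 31.9)
side timer [(array([ 0.4577, -0.3006,  0.0425]), 0.87)]
side timer_foot [(array([ 0.46  , -0.2971,  0.0316]), 0.71), (array([ 0.4666, -0.2956,  0.0741]), 0.21)]
side yellow_top [(array([ 0.4696, -0.2976,  0.0714]), 0.39)]
side blue_top [(array([ 0.5179, -0.2795,  0.0945]), 0.56)]
side red_top [(array([ 0.4928, -0.2888,  0.082 ]), 0.49)]
wrist timer [(array([ 0.4566, -0.2967,  0.0437]), 0.62)]
wrist timer_foot [(array([ 0.4634, -0.2972,  0.0342]), 0.88)]
wrist yellow_top [(array([ 0.4698, -0.2954,  0.0681]), 0.74)]
wrist blue_top [(array([ 0.4666, -0.3013,  0.0269]), 0.71), (array([ 0.5178, -0.2796,  0.0986]), 0.68)]
wrist red_top []
```

Emit:
send_rows(series=[{"delta_pos":[1,0.3,-2.3],"dr":[0,0,0]},{"delta_pos":[1.2,0.4,-2.7],"dr":[0,0,0]},{"delta_pos":[1.2,0.4,-2.7],"dr":[0,0,0]},{"delta_pos":[0.8,0.25,-1.8],"dr":[0,0,0]},{"delta_pos":[0,0,0],"dr":[0,0,0]}])

```text
time: 33.38
tcp_pos: [0.4765, -0.2934, 0.0464]
ee_rot: [-1.467, -0.563, -0.11]
contact_force: [-0.9, -1.0, 0.4]
finger_gap: 0.0
```

Emit:
send_rows(series=[{"delta_pos":[0.8,0.25,-1.8],"dr":[0,0,0]},{"delta_pos":[0,0,0],"dr":[0,0,0]}])

```text
time: 33.55
tcp_pos: [0.4773, -0.2934, 0.045]
ee_rot: [-1.468, -0.563, -0.11]
contact_force: [-1.4, -0.4, 2.2]
finger_gap: 0.0001
```

Emit:
send_rows(series=[{"delta_pos":[0.4,0.12,-0.9],"dr":[0,0,0]},{"delta_pos":[0,0,0],"dr":[0,0,0]}])

```text
time: 33.72
tcp_pos: [0.4777, -0.2933, 0.0443]
ee_rot: [-1.468, -0.563, -0.11]
contact_force: [-2.5, 1.0, 2.7]
finger_gap: -0.0003
```

Emit:
send_rows(series=[{"delta_pos":[0.4,0.12,-0.9],"dr":[0,0,0]},{"delta_pos":[0,0,0],"dr":[0,0,0]}])

```text
time: 33.88
tcp_pos: [0.4781, -0.2932, 0.0434]
ee_rot: [-1.468, -0.563, -0.11]
contact_force: [-2.8, -0.1, 3.4]
finger_gap: -0.0
```

Emit:
send_rows(series=[{"delta_pos":[0.4,0.12,-0.9],"dr":[0,0,0]},{"delta_pos":[0,0,0],"dr":[0,0,0]},{"delta_pos":[0,0,0],"dr":[0,0,0]}])

```text
time: 34.13
tcp_pos: [0.4785, -0.293, 0.0425]
ee_rot: [-1.468, -0.563, -0.11]
contact_force: [-2.4, 0.4, 4.2]
finger_gap: -0.0005
```

```bash
cat > t.py <<'E'
from kin import *
H=home(); b=H[1]+H[0]@[-.021,0,.020]
for i in range(3):
  s=bot.sense(); print(s['time'],H[0].T@(s['tcp_pos']-b)*1000,'Fn',-s['contact_force']@H[0][:,0]); p=bot.snapshot('wrist')
cv2.imwrite('pics/w10.png',p['image'])
hsv=cv2.cvtColor(p['image'],cv2.COLOR_BGR2HSV)[60:330,200:360]
m=cv2.inRange(hsv,(0,150,40),(6,255,255)); ys,xs=np.nonzero(m); print('red px',len(ys),ys.min()+60 if len(ys) else None, ys.max()+60 if len(ys) else None)
E
python3 t.py
```

```text
34.1333 [31.5381 -0.2533 -0.3663] Fn 4.759994375104143
34.1833 [31.4955 -0.3143 -0.3588] Fn 4.568103486217994
34.2333 [31.5044 -0.292  -0.3677] Fn 3.459735078512194
red px 0 None None
```

View pics/w10.png

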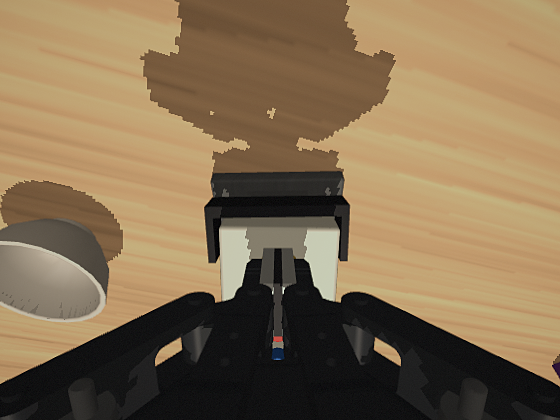

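Emit:
send_rows(series=[{"delta_pos":[-0.8,-0.25,1.8],"dr":[0,0,0]},{"delta_pos":[-0.8,-0.25,1.8],"dr":[0,0,0]},{"delta_pos":[-1.6,-0.5,3.6],"dr":[0,0,0]},{"delta_pos":[-1.6,-0.5,3.6],"dr":[0,0,0]},{"delta_pos":[-1.6,-0.5,3.6],"dr":[0,0,0]},{"delta_pos":[0,0,0],"dr":[0,0,0]},{"delta_pos":[0,0,0],"dr":[0,0,0]}])

```text
time: 34.87
tcp_pos: [0.4721, -0.2954, 0.0572]
ee_rot: [-1.468, -0.563, -0.111]
contact_force: [-0.0, -0.0, 0.1]
finger_gap: -0.0003
```

Emit:
send_rows(series=[{"delta_pos":[6,1.8,3],"dr":[0,0,0]},{"delta_pos":[10,3,4.9],"dr":[0,0,0]},{"delta_pos":[12,3.7,5.8],"dr":[0,0,0]},{"delta_pos":[10,3.1,4.9],"dr":[0,0,0]},{"delta_pos":[7,2.1,3.4],"dr":[0,0,0]},{"delta_pos":[3.5,1.1,1.7],"dr":[0,0,0]},{"delta_pos":[0,0,0],"dr":[0,0,0]},{"delta_pos":[0,0,0],"dr":[0,0,0]}])

```text
time: 35.53
tcp_pos: [0.5206, -0.28, 0.0804]
ee_rot: [-1.467, -0.563, -0.11]
contact_force: [0.3, -0.3, -0.9]
finger_gap: -0.0002
```

```bash
cat > t.py <<'E'
from kin import *
s=bot.sense(); H=home(); b=H[1]+H[0]@[-.021,0,.076]; print(s['time'],H[0].T@(s['tcp_pos']-b)*1000,s['contact_force'])
p=bot.snapshot('wrist')
for t in ['timer_foot','yellow_top','blue_top','red_top']:
    print(t,[(np.array(d['location']).round(4),round(d['confidence'],2)) for d in bot.pinpoint(p,t)[:3] if d['location'][1]<-.1])
E
python3 t.py
```

```text
35.5333 [15.8629 -0.0432 -0.4375] [ 0.3352 -0.28   -0.857 ]
timer_foot [(array([ 0.4647, -0.2937,  0.0309]), 0.62)]
yellow_top [(array([ 0.4676, -0.2928,  0.0673]), 0.97)]
blue_top [(array([ 0.5195, -0.2776,  0.1002]), 0.78), (array([ 0.4674, -0.2944,  0.0353]), 0.61)]
red_top [(array([ 0.4896, -0.2915,  0.0821]), 0.6)]
```

Advance ~16 mm to the same depth as the first blue press.

Emit:
send_rows(series=[{"delta_pos":[1,0.3,-2.3],"dr":[0,0,0]},{"delta_pos":[1.2,0.3,-2.7],"dr":[0,0,0]},{"delta_pos":[1.2,0.3,-2.7],"dr":[0,0,0]},{"delta_pos":[0.8,0.2,-1.8],"dr":[0,0,0]},{"delta_pos":[0.4,0.12,-0.9],"dr":[0,0,0]},{"delta_pos":[0,0,0],"dr":[0,0,0]}])

```text
time: 36.28
tcp_pos: [0.5251, -0.2789, 0.0698]
ee_rot: [-1.467, -0.563, -0.11]
contact_force: [-0.1, 0.8, 0.7]
finger_gap: -0.0
```

Emit:
send_rows(series=[{"delta_pos":[0.4,0.12,-0.9],"dr":[0,0,0]},{"delta_pos":[0.4,0.12,-0.9],"dr":[0,0,0]},{"delta_pos":[0,0,0],"dr":[0,0,0]}])

```text
time: 36.53
tcp_pos: [0.526, -0.2788, 0.0684]
ee_rot: [-1.468, -0.563, -0.11]
contact_force: [-2.1, 0.2, 2.2]
finger_gap: 0.0001
```

Emit:
send_rows(series=[{"delta_pos":[0.4,0.12,-0.9],"dr":[0,0,0]},{"delta_pos":[0.4,0.12,-0.9],"dr":[0,0,0]},{"delta_pos":[0,0,0],"dr":[0,0,0]}])

```text
time: 36.78
tcp_pos: [0.5268, -0.2786, 0.0666]
ee_rot: [-1.468, -0.563, -0.11]
contact_force: [-3.7, 1.2, 4.1]
finger_gap: 0.0004
```

Emit:
send_rows(series=[{"delta_pos":[0.3,0.1,-0.7],"dr":[0,0,0]},{"delta_pos":[0,0,0],"dr":[0,0,0]},{"delta_pos":[0,0,0],"dr":[0,0,0]}])

```text
time: 37.03
tcp_pos: [0.5271, -0.2785, 0.066]
ee_rot: [-1.468, -0.563, -0.11]
contact_force: [-3.2, 1.0, 3.5]
finger_gap: -0.0004
```

Emit:
send_rows(series=[{"delta_pos":[-0.8,-0.25,1.8],"dr":[0,0,0]},{"delta_pos":[-0.8,-0.25,1.8],"dr":[0,0,0]},{"delta_pos":[-1.6,-0.5,3.6],"dr":[0,0,0]},{"delta_pos":[-3,-0.9,6.8],"dr":[0,0,0]},{"delta_pos":[-5,-1.5,11],"dr":[0,0,0]},{"delta_pos":[-7,-2.1,16],"dr":[0,0,0]},{"delta_pos":[-8,-2.4,18],"dr":[0,0,0]},{"delta_pos":[-8,-2.4,18],"dr":[0,0,0]},{"delta_pos":[-8,-2.4,18],"dr":[0,0,0]},{"delta_pos":[-4,-1.2,9],"dr":[0,0,0]},{"delta_pos":[0,0,0],"dr":[0,0,0]},{"delta_pos":[0,0,0],"dr":[0,0,0]}])

```text
time: 38.03
tcp_pos: [0.4809, -0.2927, 0.1699]
ee_rot: [-1.468, -0.563, -0.111]
contact_force: [1.1, -0.5, 0.5]
finger_gap: 0.0003
```

```bash
cat > t.py <<'E'
from kin import *
s=bot.sense(); H=home(); print(s['time'],s['tcp_pos'],s['contact_force'])
for n in ('side','scene','wrist'):
  p=bot.snapshot(n)
  for t in ['timer','timer_foot','stand_foot','yellow_top','blue_top','red_top','ramekin','shaker','scoop']:
    print(n,t,[(np.array(d['location']).round(4),round(d['confidence'],2)) for d in bot.pinpoint(p,t)[:2]])
  if n=='wrist':
    cv2.imwrite('pics/w11.png',p['image'])
print(proj(p,[H[1]+H[0]@[-.021,0,.076],H[1]+H[0]@[-.021,0,.048],H[1]+H[0]@[-.021,0,.02],H[1]+H[0]@[-.013,.029,0],H[1]+H[0]@[-.013,-.029,0]]).round(1).tolist())
E
python3 t.py
```

```text
38.0333 [ 0.4809 -0.2927  0.1699] [ 1.1353 -0.4841  0.4636]
side timer [(array([ 0.4592, -0.2993,  0.0425]), 0.68), (array([ 0.6025,  0.1088, -0.0002]), 0.68)]
side timer_foot [(array([ 0.5942,  0.0951, -0.0007]), 0.93), (array([ 0.4629, -0.2967,  0.0321]), 0.63)]
side stand_foot [(array([ 0.4646, -0.2992,  0.0296]), 0.75)]
side yellow_top [(array([0.6084, 0.1329, 0.0188]), 0.52), (array([ 0.4678, -0.2961,  0.0694]), 0.39)]
side blue_top [(array([0.611 , 0.1243, 0.0779]), 0.59), (array([ 0.5203, -0.2797,  0.0963]), 0.36)]
side red_top [(array([0.6107, 0.1279, 0.0473]), 0.51), (array([ 0.4948, -0.2894,  0.0804]), 0.47)]
side ramekin [(array([ 0.5578, -0.4279, -0.0021]), 0.77), (array([ 0.4621, -0.2988,  0.0427]), 0.44)]
side shaker [(array([ 0.4891,  0.4502, -0.003 ]), 0.86)]
side scoop [(array([ 0.7985, -0.0084,  0.0021]), 0.87), (array([ 0.4886,  0.4532, -0.0002]), 0.21)]
scene timer [(array([ 0.6015,  0.1077, -0.0018]), 0.85), (array([ 0.4559, -0.3001,  0.0423]), 0.66)]
scene timer_foot [(array([ 0.4643, -0.2995,  0.0264]), 0.78), (array([0.5966, 0.0986, 0.0052]), 0.67)]
scene stan
[... 434 characters left out ...]
 (array([ 0.7995, -0.0064,  0.0012]), 0.63)]
wrist timer [(array([ 0.6065,  0.1071, -0.0035]), 0.96), (array([ 0.4555, -0.2979,  0.0437]), 0.77)]
wrist timer_foot [(array([0.5926, 0.0956, 0.0023]), 0.7)]
wrist stand_foot [(array([ 0.4666, -0.2989,  0.0258]), 0.6)]
wrist yellow_top [(array([ 0.4667, -0.2962,  0.0655]), 0.65)]
wrist blue_top [(array([ 0.5169, -0.2798,  0.0991]), 0.82)]
wrist red_top [(array([ 0.4896, -0.2911,  0.0841]), 0.67)]
wrist ramekin [(array([ 0.55  , -0.4287, -0.0009]), 0.86)]
wrist shaker [(array([ 0.4873, -0.2874,  0.081 ]), 0.57)]
wrist scoop [(array([ 0.7962, -0.    , -0.0008]), 0.94)]
[[278.4, 208.0], [278.4, 173.2], [278.4, 136.4], [316.3, 109.2], [240.3, 109.2]]
```

```bash
python3 -c "
from h import *
print(bot.finish_job())"
```

```text
the job is handed in; nothing more can be done
None
```

The job is handed in, at about 38 s of the 72 s allowed. The timer is in the stand and the blue, yellow, blue presses are done.

**What I did**
- I lifted the timer out of the caddy by its front and back and stood it on its foot on the bare block at about (0.579, -0.080). I let go and backed off.
- I took it again by its narrow sides, tipped it back and laid it on the ramp. The highest contact force reading while seating it was about 10 N.
- I slid it down until the force showed the lip, then released it.
- With shut fingers I pressed blue, yellow, then blue, to about 4.7, 4.7 and 4.4 N. By the given key spring that is roughly 4.5 mm of travel. I backed off fully after each press.
- While blue was pressed the camera showed a gap of about 5 mm between the fingers and the red key. During the yellow press the fingers hid most of red, so there I relied on the geometry.

**Last checks**
- The networks put timer_foot within about 6 mm of stand_foot; before the presses, the timer's keys were within about 1 pixel of where a seated timer should show.
- Ramekin, shaker and scoop read at their starting places, within the networks' error.
- The arm was clear of everything, with contact force close to zero.

**Disagreements**
- The keys were met with the reported TCP about 27 mm deeper than planned. I found contact by force and by picture instead, and the cause is unexplained.
- I could not view the last picture because the 12-picture limit was reached, so the final state rests on the network readings alone.
- One turn at full height stopped at a joint limit, with a brief reading of about 40 N. I took that as the arm's own inertia, since nothing was near it. I replanned that grasp at a steeper angle.

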